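# Put the gluing weights away in their rack, heavy ends down

## Robot

A 6-joint arm with a two-finger parallel gripper is mounted at the origin on a cart in front of the work surface, level with it; the furniture and walls round the work are solid. World frame = base frame: x ahead of the robot, y to its left, z up, the work surface at z = 0. Lengths are in mm, angles in rad, forces in N, time in s.
With the tool pointing down it reaches from about 350 to 775 mm from the base axis. Payload 7.3 kg.
Tool frame: the origin (TCP) lies on the centre line of the jaws, within the pads' length; the fingertips stand finger_overhang ahead of it and the grasp point (between the pads) lies 8 mm behind it (finger_overhang is the distance from the TCP to the fingertips, in mm); z points along the fingers, y is the line along which they close (so a half turn about z gives the same grasp; the last joint's range is limited). The gripper opens to 92 mm and grips with 3 to 60 N. Pads are 19 mm wide; open, the fingers measure 130 mm over their backs; the gripper's body (75 mm by 190 mm) begins 47 mm behind the grasp point.
Start: joints at [0.959, 0.342, 1.524, -0, 1.275, -0.146], TCP at [235.788, 469.096, 203.641] pointing down, gripper open.
Joint ranges: [-2.53, 2.53], [-0.77, 2.02], [0.04, 2.7], [-1, 4.14], [0.28, 2.66], [-3.11, 3.11]. Speed limits (rad/s): [2.57, 2.57, 3.14, 3.14, 3.14, 3.14].

## Interface

Orientations are given as [roll, pitch, yaw] about the fixed x, y, z axes, in that order (R = Rz(yaw) Ry(pitch) Rx(roll)).
In Python, from plant import get_obs, capture, close_job, finger_overhang gives the robot as it stands.
- The arm moves only by the shell command python3 -m inch 'ROWS'. ROWS is JSON, one flat list of numbers, 7 for each row, row after row: the turn, a rotation vector about the tool's x, y, z scaled (see below), then the shift along the tool's x, y, z scaled (see below), then the closure, from -1 (fully open) to 1 (shut). In form: [ax, ay, az, tx, ty, tz, gripper, ax, ay, az, tx, ty, tz, gripper, ...]. A call has 1 to 10 rows; each row shifts and turns the commanded pose from where the row before left it, along the tool's axes as they then stand; what a row does not reach is not made up. The controller multiplies each number of a shift by 0.8 m and each number of a turn by 1.5 rad. A row lasts 1/12 s, in which the tool goes at most 41.7 mm and 7.16 degrees, less where a joint would pass 70% of its speed; a pose out of reach is approached as far as the arm can. A call with a number of a shift or a turn outside -1 to 1 is refused whole. A call with a gripper value outside its range is refused whole. The fingers move at their own pace and stop on an object; the grip force is fixed at half the most. Time passes only in rows, so rows that do not move let the fingers close. It gives the time, the measured TCP pose, the force, the opening and the grip force at its end, in the units of the state.
- get_obs(): the state, without advancing time (a new reading comes with each control period).
- capture(name): name is "side" or "top"; returns a dict with "image" (400x640x3 uint8, red, green, blue), "mtx" (3x3 intrinsics, pixels), "pose" (4x4, takes a point from camera to world coordinates). Camera axes: x right, y up, looking along -z (the intrinsics and any distortion apply to the point x, -y, -z); pixel columns grow to the right and rows downward; lengths in mm; the calibration is good to about 2 mm. A picture is of the moment at which its call begins. There is no depth.
- close_job(): hands the job in; it is judged then, once.
The state is a dict: "time": time; "joint_positions": joint angles; "dq": joint speeds; "tau": joint torques, N m; "tool_pos": TCP position; "tcp_rot": TCP orientation; "contact_force": force on the tool from outside, world axes, zero at the start; "moment": the same for the moment, N m; "grip_width": finger opening in mm; "finger_force": force on a finger pad.
Only numpy, scipy, OpenCV 4.12 (cv2) and the standard library are available. Lean on these libraries where they do the work, as an engineer would, in place of code of your own. Each camera call takes 0.05 s, during which the arm holds its last target. There are 200 camera calls.

## Task

The track is glued, so put the gluing weights away: swing the rack's keeper up into its open notch, lay every wooden weight bar on the bench into a bay of the sloping rack, leaded (heavy) end down against the toe board - you can only tell the heavy end by lifting a bar at mid-length - and then throw the keeper's lever down into the front notch, marked with the white line, so that the bars are held for carrying. Leave the other things on the bench where they are.

Things in the scene. Friction and masses are not known exactly. Their poses are not given: they have to be found in the camera images.
- weight_1_mid (a point): gluing weight: plain beech bar 28 x 28 x 140 mm, a black rubber face on each end, both ends alike. This point is its centre; x runs along it and does not tell which end is heavy (it differs from bar to bar). 0.25 to 0.36 kg; a hidden lead slug puts the centre of mass 35 mm from mid-length: held level at mid-length it pulls its heavy end down with about 0.1 N m. Lies flat, or is absent
- weight_2_mid (a point): gluing weight: plain beech bar 28 x 28 x 140 mm, a black rubber face on each end, both ends alike. This point is its centre; x runs along it and does not tell which end is heavy (it differs from bar to bar). 0.25 to 0.36 kg; a hidden lead slug puts the centre of mass 35 mm from mid-length: held level at mid-length it pulls its heavy end down with about 0.1 N m. Lies flat, or is absent
- weight_3_mid (a point): gluing weight: plain beech bar 28 x 28 x 140 mm, a black rubber face on each end, both ends alike. This point is its centre; x runs along it and does not tell which end is heavy (it differs from bar to bar). 0.25 to 0.36 kg; a hidden lead slug puts the centre of mass 35 mm from mid-length: held level at mid-length it pulls its heavy end down with about 0.1 N m. Lies flat, or is absent
- weight_4_mid (a point): gluing weight: plain beech bar 28 x 28 x 140 mm, a black rubber face on each end, both ends alike. This point is its centre; x runs along it and does not tell which end is heavy (it differs from bar to bar). 0.25 to 0.36 kg; a hidden lead slug puts the centre of mass 35 mm from mid-length: held level at mid-length it pulls its heavy end down with about 0.1 N m. Lies flat, or is absent
- weight_5_mid (a point): gluing weight: plain beech bar 28 x 28 x 140 mm, a black rubber face on each end, both ends alike. This point is its centre; x runs along it and does not tell which end is heavy (it differs from bar to bar). 0.25 to 0.36 kg; a hidden lead slug puts the centre of mass 35 mm from mid-length: held level at mid-length it pulls its heavy end down with about 0.1 N m. Lies flat, or is absent
- rack_bed (a point): middle of the bed of the sloping wooden weight rack, 284 mm wide, which stands fast on the bench. x runs 45 degrees up the slope, away from the robot; y across to the left; z square out of the bed, up and towards the robot. Four bays side by side, centred at y = -93, -31, 31, 93 mm; a stored bar lies in a bay along x with its centre at x = 0, z = 14 mm. Bars let go slide down the slope by themselves
- rack_toe (a point): middle of the toe board's top edge, axes as the bed: at x = -70 mm (its inner face, where the bars' lower ends rest), z = 20 mm of the bed. The board is 10 mm thick and runs across all bays. The bed's middle is 95 mm above the bench; the rack is 178 mm high at the back, its feet reach from 96 mm before to 76 mm behind the bed's middle
- rack_rail (a point): middle of the upper cross rail's top, axes as the bed, at x = 45, z = 0 mm; the lower rail is at x = -45 mm. Both are 20 mm wide along x. On each, every bay has two upright dowel pegs, 10 mm thick, 22 mm high, round-topped, 33 mm clear between them. The bed is open between the rails; the side frames (y = 130 to 142 mm either side) stay 2 mm below the bed
- keeper (a joint): angle of the keeper bail and its hand lever, rad: 0 = down over the bars, grows as the lever goes up and away from the robot; stops at -0.05 and 1.70. Notches at 0 (front, white line), 0.24 (middle, unmarked, for thicker bars) and 1.65 (open, white dot). A sprung pawl clicks over crests 0.12 rad either side of a notch, about 5 N at the knob; friction holds it elsewhere
- index_plate (a point): centre of the round steel index plate, 97 mm across, on the rack's right side, with the toothed notches for the lever's pawl on its rim; it lies on the keeper's axis, which is parallel to the bed's y through x = 85, z = 10 mm of the bed
- keeper_rod (a point): middle of the keeper's 8 mm steel rod, 253 mm long, which lies across all bays 60 mm from the axis; at 0 it is 3 mm clear above the upper part of the stored bars, at 1.65 it stands up clear of them
- lever_knob (a point): centre of the black ball knob, 26 mm across, on the tip of the keeper's lever, 85 mm from the axis, at y = -153 mm of the bed. The lever (10 mm deep, 6 mm thick) runs from ball to axis: at 0 it points at the robot, 5 degrees above level; at 1.65 it stands up, leaning 10 degrees away from the robot, the top of the ball 260 mm above the bench
- sanding_block_mid (a point): cork sanding block 46 x 75 x 24 mm, a bystander to be left where it is. This point is its centre
- pliers_mid (a point): flat-nose pliers, 42 x 147 x 10 mm, a bystander to be left where it is. This point is its centre
- loose_nut_mid (a point): hexagon nut 22 mm across, 10 mm high, a bystander to be left where it is. This point is its centre
- tape_measure_mid (a point): pocket tape measure 36 x 72 x 58 mm, standing, a bystander to be left where it is. This point is its centre
- screwdriver_mid (a point): screwdriver 24 x 197 x 24 mm, a bystander to be left where it is. This point is its centre

How it is judged:
By the outcome, as a careful person would: the job done as asked, in the order asked, and still so for the second after the job is handed in, with the robot touching nothing.
Of weight_1, weight_2, weight_3, weight_4, weight_5 only 3 to 4 are there at a start; the rules pass over those that are not, and their reading is None.
At some moment in a run one of weight_1, weight_2, weight_3, weight_4, weight_5 may be knocked a few centimetres aside while the robot is not near it.
Once in a run the grip may slacken for a moment while it holds something.
It also fails if it takes over 210 s, if anything falls off the work surface, if the arm or the gripper's body presses on something with over 40 N, if the wrist force passes 120 N, or if a joint passes its speed limit or range.

## Working session

There is one attempt and no reset: what is moved stays moved. The work goes in short steps, Python scripts to look and compute and a shell command to move; the robot and the scene stay as the last step left them, time stands still between calls to the robot, and variables do not carry over. Pictures are saved under pics/ and viewed, at most 14 in all, crops included, and the job is handed in when it is done.

```bash
ls; mkdir -p pics; python3 - <<'E'
from plant import *
import cv2
o=get_obs();print(o, finger_overhang)
for n in("top","side"):
    c=capture(n);cv2.imwrite(f"pics/{n}0.png",cv2.resize(c["image"][:,:,::-1],(800,500),interpolation=cv2.INTER_CUBIC));print(n,c["mtx"],c["pose"],[k for k in c])
E
```

```text
pics
{'time': 0.0, 'joint_positions': array([ 9.59000183e-01,  3.42709320e-01,  1.52503379e+00,  1.11993484e-05,
        1.27537261e+00, -1.45984176e-01]), 'dq': array([-0.00038476, -0.00088343, -0.00037897,  0.00092215, -0.00010938,
       -0.00027244]), 'tau': array([ 4.00358276e-04, -4.31237805e+01, -2.44218779e+01,  7.20829703e-02,
        5.61530620e-02, -1.64048947e-04]), 'tool_pos': array([235.51597713, 468.71505326, 202.94608402]), 'tcp_rot': array([-3.14008735e+00, -2.32149625e-04,  2.67577724e+00]), 'contact_force': array([0.21959169, 0.24775645, 0.92767289]), 'moment': array([ 0.01260378,  0.03535269, -0.02984099]), 'finger_force': 0.0, 'grip_width': 91.69534680700323} 11.0
top [[480.4684655    0.         310.78975089]
 [  0.         480.4684655  204.92904867]
 [  0.           0.           1.        ]] [[-5.61052568e-03  9.87572221e-01 -1.57065687e-01  3.21260163e+02]
 [-9.99790693e-01 -8.63012825e-03 -1.85497140e-02  3.18071263e+01]
 [-1.96746793e-02  1.56928738e-01  9.87413935e-01  1.41986164e+03]
 [ 0.00000000e+00  0.00000000e+00  0.00000000e+00  1.00000000e+00]] ['image', 'mtx', 'pose']
side [[461.13164267   0.         320.74434474]
 [  0.         461.13164267 197.57578397]
 [  0.           0.           1.        ]] [[ 9.69474242e-01  1.46222186e-01 -1.96821659e-01  2.32280466e+02]
 [-2.44119041e-01  5.00563305e-01 -8.30567439e-01 -1.14942926e+03]
 [-2.29256868e-02  8.53261654e-01  5.20978851e-01  8.76431609e+02]
 [ 0.00000000e+00  0.00000000e+00  0.00000000e+00  1.00000000e+00]] ['image', 'mtx', 'pose']
```

View pics/top0.png

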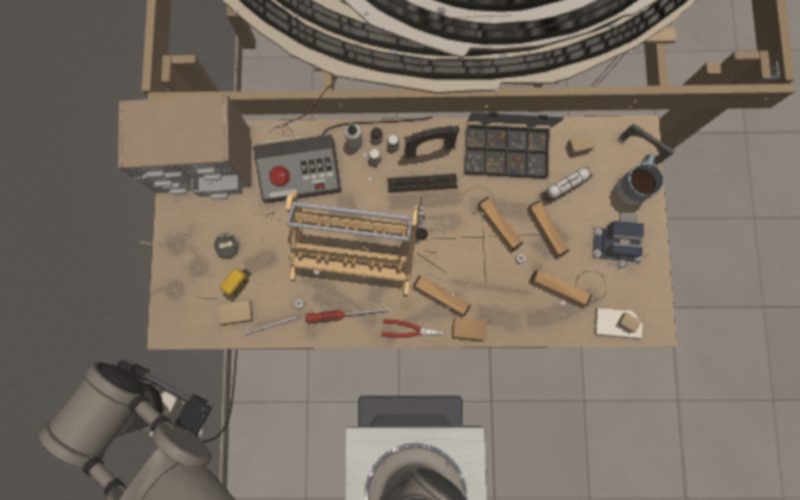

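View pics/side0.png

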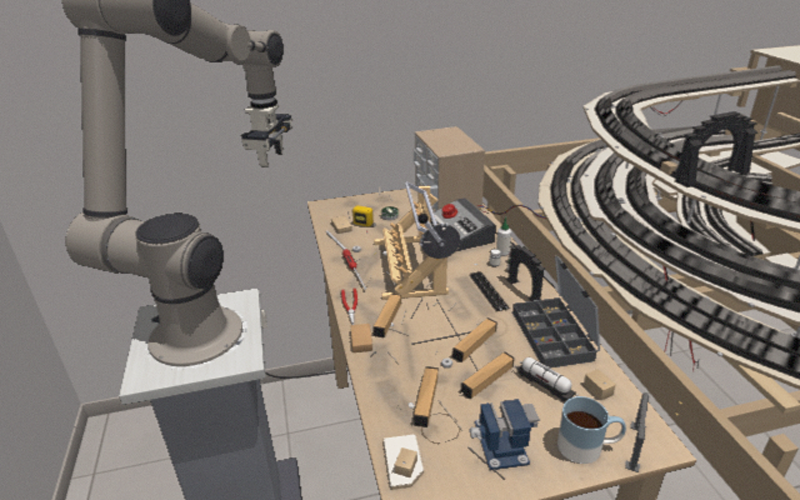

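The top view shows four bars at (499,224), (548,229), (560,288) and (441,295), with the rack at (352,240). The side view shows the index plate near (440,240). Next I'll zoom in on the rack and bars.

```bash
cat > h.py <<'E'
from plant import *
import cv2, numpy as np
from scipy.spatial.transform import Rotation as R
def ray(c,u,v):
    K=np.array(c["mtx"]);P=np.array(c["pose"])
    d=np.array([(u-K[0,2])/K[0,0],-(v-K[1,2])/K[1,1],-1.]);return P[:3,3],P[:3,:3]@d
def onz(c,u,v,z):
    o,d=ray(c,u,v);return o+d*(z-o[2])/d[2]
def proj(c,p):
    K=np.array(c["mtx"]);P=np.array(c["pose"]);q=P[:3,:3].T@(np.asarray(p,float)-P[:3,3]);q=K@np.array([q[0],-q[1],-q[2]]);return q[:2]/q[2]
def crop(c,x0,y0,x1,y1,s,name):
    cv2.imwrite(f"pics/{name}.png",cv2.resize(c["image"][y0:y1,x0:x1,::-1],None,fx=s,fy=s,interpolation=cv2.INTER_CUBIC))
def rotvec(a,b):  # tool-frame rotation from rot a to rot b
    return (a.inv()*b).as_rotvec()
E
python3 - <<'E'
from h import *
t=capture("top");s=capture("side")
crop(t,225,145,425,285,4,"topz");crop(s,290,130,430,250,5,"sidez")
E
```

```text
(no output)
```

View pics/topz.png

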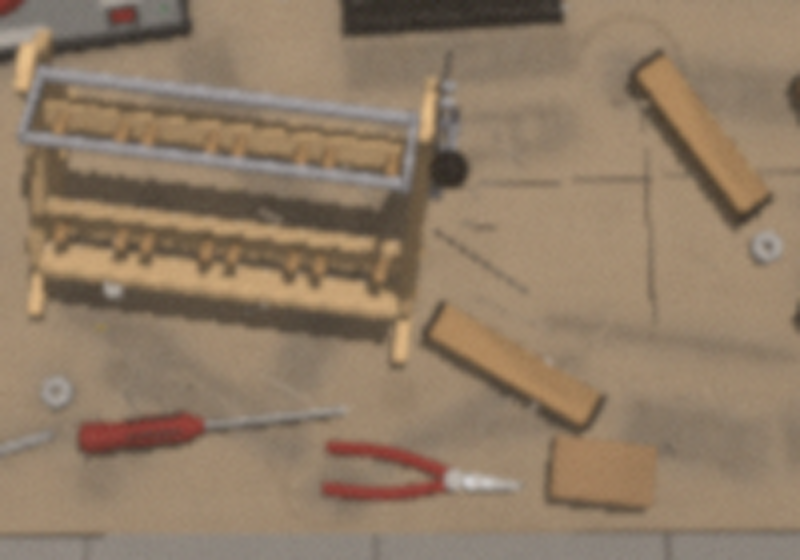

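View pics/sidez.png

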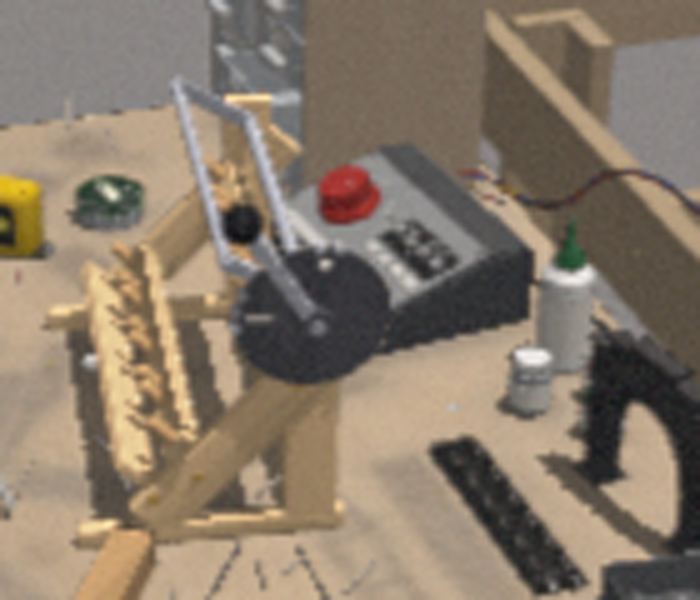

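The keeper stands partway between notches: in topz the knob is at (450,168), the rod at (22,135)-(408,185) and the axle at (42,72)-(415,120). In sidez the knob is at (241,224) and the plate at (318,320). I'll fit the rack pose and look at the other two bars.

```bash
cat > rack.py <<'E'
from h import *
def T(p):
    x,y,yaw=p[:3];c,s=np.cos(yaw),np.sin(yaw)
    Rz=np.array([[c,-s,0],[s,c,0],[0,0,1]]);q=np.sqrt(.5)
    return Rz,np.array([x,y,95.]),Rz@np.array([[q,0,-q],[0,1,0],[q,0,q]])
def bed(p,v):
    Rz,o,B=T(p);return o+B@np.array(v,float)
def kee(p,th,r,a0,y):
    Rz,o,B=T(p);a=np.radians(a0)+th
    return bed(p,(85,y,10))+Rz@np.array([-r*np.cos(a),0,r*np.sin(a)])
knob=lambda p,th:kee(p,th,85,5,-153)
rod=lambda p,th,y:kee(p,th,60,-20.4,y)
E
python3 - <<'E'
from rack import *
from scipy.optimize import least_squares
t=capture("top");s=capture("side")
tp=lambda u,v:np.array([225+u/4-.375,145+v/4-.375]);sp=lambda u,v:np.array([290+u/5-.4,130+v/5-.4])
def res(p):
    th=p[3];r=[]
    def add(c,P,px):r.extend(proj(c,P)-px)
    add(t,knob(p,th),tp(450,168));add(s,knob(p,th),sp(241,224))
    add(t,rod(p,th,126),tp(22,135));add(t,rod(p,th,-126),tp(408,187))
    add(s,rod(p,th,126),sp(178,82));add(s,rod(p,th,-126),sp(228,264))
    add(t,bed(p,(85,126,10)),tp(42,72));add(t,bed(p,(85,-126,10)),tp(415,118))
    add(s,bed(p,(85,-150,10)),sp(317,323))
    return np.array(r)
f=least_squares(res,[480,100,-.1,1.0],loss='soft_l1');print(f.x,res(f.x).reshape(-1,2).round(1).tolist())
np.save("p.npy",f.x);p=f.x
print("knob",knob(p,p[3]),"knob open",knob(p,1.65),"knob0",knob(p,0),"axis",bed(p,(85,-153,10)))
for n,q in dict(A=[(442,303),(602,395),(583,428),(428,337)],B=[(633,80),(662,53),(770,198),(742,223)]).items():
    P=np.array([onz(t,*tp(*a),28) for a in q]);m=P.mean(0);d=(P[1]+P[2]-P[0]-P[3])/2 if n=="A" else (P[2]+P[3]-P[0]-P[1])/2
    print(n,m.round(1),np.linalg.norm(d),np.degrees(np.arctan2(d[1],d[0])))
crop(t,375,145,485,255,5,"bars2")
# overlay check
im=t["image"][:,:,::-1].copy();im=cv2.resize(im,None,fx=4,fy=4,interpolation=cv2.INTER_CUBIC)
def dr(P,col):
    u=(proj(t,P)+.5)*4-.5;cv2.circle(im,tuple(int(round(a)) for a in u),3,col,-1)
for y in(-93,-31,31,93):
    for x in(-45,45):
        for k in(-21.5,21.5): dr(bed(p,(x,y+k,22)),(0,0,255))
for y in(-142,142):dr(bed(p,(-70,y,20)),(0,255,0))
cv2.imwrite("pics/ov.png",im[590:1140,900:1400])
E
```

```text
[568.75378079 139.99510184 100.39373755  70.02827329] [[0.1, 0.4], [0.1, -0.1], [0.4, 0.1], [-0.5, -0.8], [-0.0, 0.4], [-0.2, -0.6], [0.5, 0.0], [-0.0, 0.1], [-0.0, -0.6]]
knob [554.89985486 -12.54372516 233.72319481] knob open [614.31056673 -20.74806507 246.00008859] knob0 [516.47776547  -7.23781532 169.58338235] axis [600.35827832 -18.82131965 162.17514421]
A [450.4 -63.8  28. ] 131.24937687292865 -120.849778005843
B [ 617.4 -205.4   28. ] 132.9456829698891 -145.17484457287458
```

View pics/ov.png

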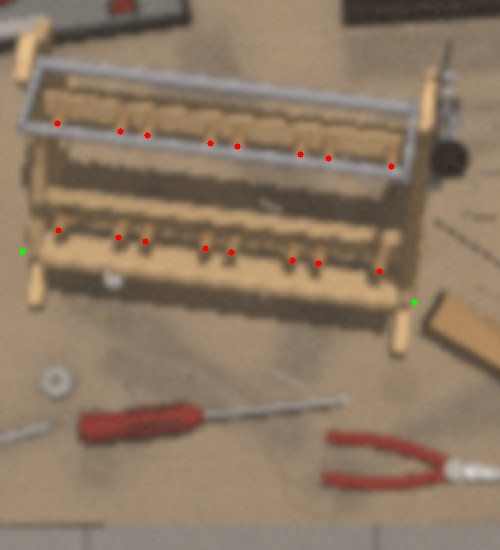

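View pics/bars2.png

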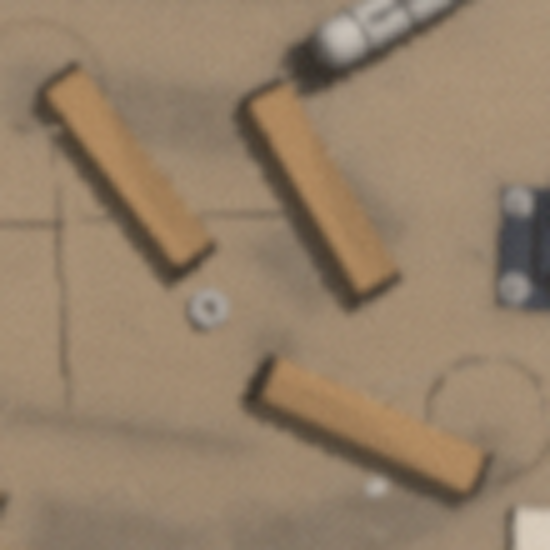

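The overlay fits the rack pegs well: yaw is about -0.137 and the keeper angle about 0.91. In bars2 the bars are centred near (130,170), (320,195) and (370,428). Next is a planning helper, then opening the keeper.

```bash
cat >> rack.py <<'E'
p=np.load("p.npy");p[2]=(p[2]+np.pi)%(2*np.pi)-np.pi;p[3]%=2*np.pi
d=np.array([np.cos(p[2]),np.sin(p[2]),0]) # horizontal, up-slope direction
def down(yaw): return R.from_euler('xyz',[np.pi,0,yaw])
def cur():
    o=get_obs();return o,np.array(o["tool_pos"]),R.from_euler('xyz',o["tcp_rot"])
def plan(pos,rot=None,P=None,Q=None):
    """print: turn units (total) & rows needed, then shift units (total, final tool axes) & rows; chain via P,Q"""
    if P is None: o,P,Q=cur()
    if rot is None: rot=Q
    v=rotvec(Q,rot);s=rot.inv().apply(np.array(pos)-P)
    print("turn",(v/1.5).round(4),"rows>=%.1f"%(np.degrees(np.linalg.norm(v))/7.16),"| shift",(s/800).round(4),"rows>=%.1f"%(np.linalg.norm(s)/41.7))
    return np.array(pos,float),rot
E
python3 - <<'E'
from rack import *
t=capture("top");print(p)
bp=lambda u,v:np.array([375+u/5-.4,145+v/5-.4])
for n,q in dict(B=[(45,100),(75,68),(212,245),(178,275)],C=[(246,105),(290,85),(398,278),(355,300)],D=[(255,395),(275,355),(487,460),(463,495)]).items():
    P=np.array([onz(t,*bp(*a),28) for a in q]);m=P.mean(0);e=(P[2]+P[3]-P[0]-P[1])/2
    print(n,m.round(1),np.linalg.norm(e),np.degrees(np.arctan2(e[1],e[0])))
rot=down(p[2]+np.pi);k=knob(p,p[3])
a=k-40*d
P,Q=plan([235.5,468.7,340]);P,Q=plan([a[0],a[1],340],rot,P,Q);P,Q=plan([a[0],a[1],235],rot,P,Q)
b=knob(p,1.665)-22.5*d;P,Q=plan([b[0],b[1],240],rot,P,Q)
E
```

```text
[ 5.68753781e+02  1.39995102e+02 -1.37227367e-01  9.13234910e-01]
B [ 618.1 -205.6   28. ] 130.82717868488297 -144.67616282632926
C [ 605.  -319.3   28. ] 130.47671774152013 -153.6274043351679
D [ 466.3 -340.2   28. ] 132.47278455269443 -117.16582507553994
turn [0. 0. 0.] rows>=0.0 | shift [ 1.000e-04 -5.000e-04 -1.707e-01] rows>=3.3
turn [-2.000e-04 -1.000e-04 -2.191e-01] rows>=2.6 | shift [-0.4278 -0.5413 -0.    ] rows>=13.2
turn [0. 0. 0.] rows>=0.0 | shift [ 0.     -0.      0.1312] rows>=2.5
turn [0. 0. 0.] rows>=0.0 | shift [-0.0984 -0.     -0.0062] rows>=1.9
```

```bash
python3 -m inch '[0,0,-0.0548,0,0,-0.0427,1, 0,0,-0.0548,0,0,-0.0427,1, 0,0,-0.0548,0,0,-0.0427,1, 0,0,-0.0547,0,0,-0.0426,1]' && python3 -m inch '[0,0,0,-0.0306,-0.0387,0,1, 0,0,0,-0.0306,-0.0387,0,1, 0,0,0,-0.0306,-0.0387,0,1, 0,0,0,-0.0306,-0.0387,0,1, 0,0,0,-0.0306,-0.0387,0,1, 0,0,0,-0.0306,-0.0387,0,1, 0,0,0,-0.0306,-0.0387,0,1]' && python3 -m inch '[0,0,0,-0.0306,-0.0387,0,1, 0,0,0,-0.0306,-0.0387,0,1, 0,0,0,-0.0306,-0.0387,0,1, 0,0,0,-0.0306,-0.0387,0,1, 0,0,0,-0.0306,-0.0387,0,1, 0,0,0,-0.0306,-0.0387,0,1, 0,0,0,-0.0300,-0.0380,0,1,0,0,0,0,0,0,1,0,0,0,0,0,0,1]'; python3 - <<'E'
from rack import *
o,P,Q=cur();print(o["joint_positions"].round(3))
k=knob(p,p[3]);rot=down(p[2]+np.pi);a=k-40*d
P,Q=plan([a[0],a[1],235],rot)
E
```

```text
time: 0.68
tool_pos: [235.6, 468.8, 341.8]
tcp_rot: [-3.141, -0.0, 3.009]
contact_force: [0.1, 0.8, -0.8]
grip_width: 69.5
finger_force: 0.0
time: 1.27
tool_pos: [376.3, 229.2, 340.4]
tcp_rot: [3.141, 0.001, 3.005]
contact_force: [0.9, 0.3, -0.1]
grip_width: 23.5
finger_force: 0.0
time: 2.02
tool_pos: [516.0, -8.1, 339.3]
tcp_rot: [3.141, -0.002, 3.001]
contact_force: [-1.5, -0.3, -0.8]
grip_width: 0.4
finger_force: 0.0
[-0.164  0.259  1.273  0.     1.611 -1.595]
turn [ 0.0002 -0.0011 -0.0022] rows>=0.0 | shift [0.001  0.0011 0.1304] rows>=2.5
```

```bash
python3 -m inch '[0,0,-0.002,0,0.001,0.0326,1, 0,0,0,0,0,0.0326,1, 0,0,0,0,0,0.0326,1, 0,0,0,0,0,0.0326,1, 0,0,0,0,0,0,1]' && python3 -m inch '[0,0,0,-0.0125,0,-0.0008,1, 0,0,0,-0.0125,0,-0.0008,1, 0,0,0,-0.0125,0,-0.0008,1, 0,0,0,-0.0125,0,-0.0008,1, 0,0,0,-0.0125,0,-0.0008,1, 0,0,0,-0.0125,0,-0.0008,1, 0,0,0,-0.0125,0,-0.0008,1, 0,0,0,-0.0110,0,-0.0008,1, 0,0,0,0,0,0,1, 0,0,0,0,0,0,1]';  python3 - <<'E'
from rack import *
t=capture("top");s=capture("side")
a=cv2.resize(t["image"][145:225,225:345],None,fx=4,fy=4,interpolation=cv2.INTER_CUBIC);b=cv2.resize(s["image"][120:220,290:390],None,fx=3.2,fy=3.2,interpolation=cv2.INTER_CUBIC)
cv2.imwrite("pics/push.png",np.hstack([a,b])[:,:,::-1])
E
```

```text
time: 2.43
tool_pos: [512.4, -3.8, 231.5]
tcp_rot: [3.141, -0.009, 3.009]
contact_force: [-1.0, 0.6, -0.3]
grip_width: 0.4
finger_force: 0.0
time: 3.27
tool_pos: [593.9, -15.4, 242.2]
tcp_rot: [3.141, 0.001, 3.008]
contact_force: [-0.3, -0.3, -0.1]
grip_width: 0.4
finger_force: 0.0
```

View pics/push.png

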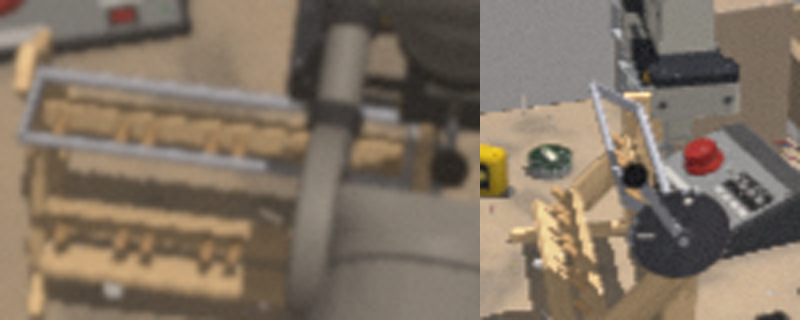

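The knob has not moved: side crop (635,177). I'll check where the TCP projects.

```bash
python3 - <<'E'
from rack import *
o,P,Q=cur();t=capture("top");s=capture("side")
print(P, o["joint_positions"].round(3), proj(s,P),proj(t,P),proj(s,knob(p,p[3])),proj(t,knob(p,p[3])))
im=cv2.resize(s["image"][90:240,280:430],None,fx=4,fy=4,interpolation=cv2.INTER_CUBIC)
u=(proj(s,P)-[280,90])*4;cv2.circle(im,tuple(int(a) for a in u),4,(255,0,0),1)
cv2.imwrite("pics/push2.png",im[:,:,::-1])
E
```

```text
[593.41945898 -15.61107898 241.81453379] [-0.155  0.446  1.258  0.     1.437 -1.593] [350.90855657 170.50685515] [338.32358957 171.31195672] [337.90728268 174.26880268] [337.20676613 187.02533106]
```

View pics/push2.png

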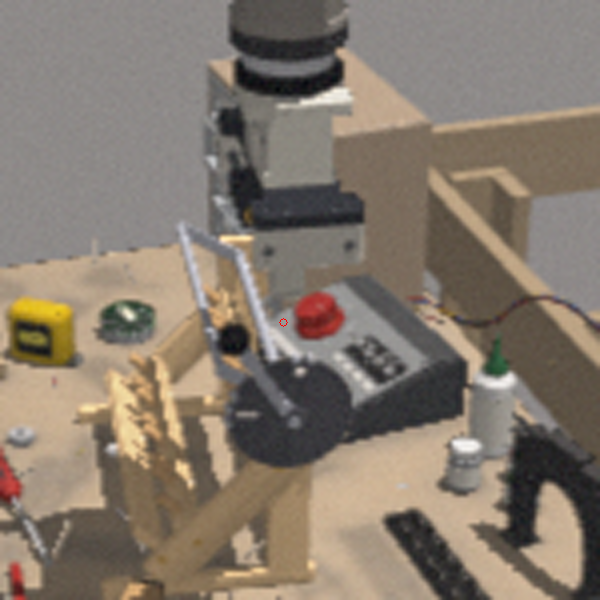

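```bash
python3 - <<'E'
from rack import *
o,P,Q=cur();s=capture("side")
a=cv2.resize(cv2.imread("pics/side0.png")[:,:,::-1],(640,400),interpolation=cv2.INTER_AREA).astype(int)
df=np.abs(a-s["image"]).max(2)
sub=df[148:185,334:366]
for r,row in enumerate(sub): print(148+r,''.join('#' if v>40 else '+' if v>22 else '.' for v in row))
for z in(-11,0,8,55): print(z,proj(s,P+[0,0,z]))
E
```

```text
148 ........+#.++##+.+...+.+++++++++
149 .+++++++.#######.+..+.+++++.++++
150 ........+#####++.++++++.+++.++++
151 .........+..++...+..+++++++++++.
152 .........+..+#+..++.+.+..+....+.
153 .........+..##+.++.++.+....+.+.+
154 .........++......+..++++..+.+.++
155 .........###.........++++.++++..
156 .........+###......+.+..+++++...
157 ..........+###+..+..............
158 ............+##+.+..+...........
159 .............###.+..+...........
160 .............+++..+..+..........
161 ..................++++..........
162 ...............++...+...........
163 ................................
164 ....................+...........
165 ................................
166 ................................
167 ...+............................
168 ................................
169 ................................
170 ................................
171 ................................
172 .....+..........................
173 .....+..........................
174 ................................
175 +...............................
176 #+......+.......................
177 #+......#+......................
178 ##......##+.....................
179 ##......++++....................
180 ##+......+#+....................
181 ####+.....+++...................
182 +#++###....++.......++..........
183 .....+##....+...................
184 ..............+.................
-11 [350.87857124 173.96216992]
0 [350.92055898 170.63946469]
8 [350.95132124 168.20508966]
55 [351.13598856 153.59141729]
```

```bash
python3 - <<'E'
from rack import *
s=capture("side")
P=np.array([235.5,468.7,203])
for z in(-11,0,55): print(z,proj(s,P+[0,0,z])*1.25)
im=cv2.imread("pics/side0.png")[90:190,210:320];im=cv2.resize(im,None,fx=4,fy=4,interpolation=cv2.INTER_CUBIC)
u=(proj(s,P+[0,0,-11])*1.25-[210,90])*4;cv2.circle(im,tuple(int(a) for a in u),5,(0,0,255),1)
im2=cv2.resize(s["image"][140:190,325:375,::-1],None,fx=8,fy=8,interpolation=cv2.INTER_CUBIC)
cv2.imwrite("pics/chk.png",np.hstack([im,im2]))
E
```

```text
-11 [273.45997344 170.24168443]
0 [272.94337374 166.79133655]
55 [270.3070899  149.18370676]
```

View pics/chk.png

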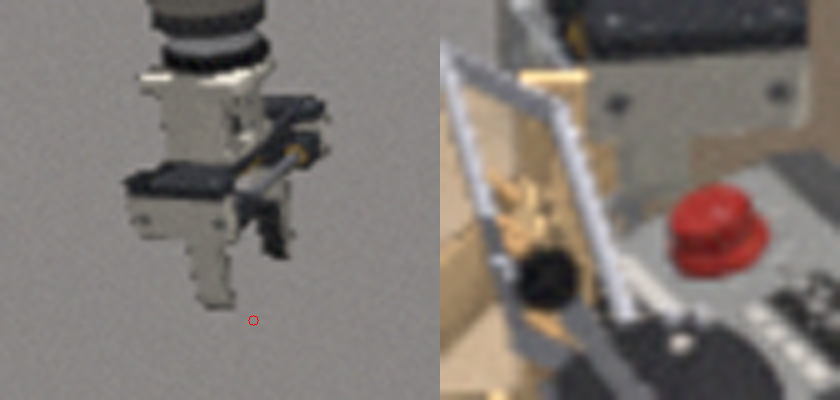

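The closed fingers passed over the knob without touching it. In chk, the fingertips look about 25 mm short of the stated TCP: tips near (245,282) against an expected (253,320). I'll find the real tip height by touching clear bench gently.

```bash
python3 -m inch '[0,0,0,0,0,-0.05,1, 0,0,0,0,0,-0.05,1, 0,0,0,0.0119,-0.0347,0,1, 0,0,0,0.0119,-0.0347,0,1, 0,0,0,0.0119,-0.0347,0,1, 0,0,0,0.0119,-0.0347,0,1]' && python3 -m inch '[0,0,0,0,0,0.043,1, 0,0,0,0,0,0.043,1, 0,0,0,0,0,0.043,1, 0,0,0,0,0,0.043,1, 0,0,0,0,0,0.043,1, 0,0,0,0,0,0.043,1, 0,0,0,0,0,0.043,1, 0,0,0,0,0,0.043,1, 0,0,0,0,0,0,1, 0,0,0,0,0,0,1]' && python3 -m inch '[0,0,0,0,0,0.005,1,0,0,0,0,0,0.005,1,0,0,0,0,0,0.005,1,0,0,0,0,0,0.005,1,0,0,0,0,0,0,1,0,0,0,0,0,0,1]'
```

```text
time: 4.07
tool_pos: [540.3, -122.0, 321.3]
tcp_rot: [-3.142, 0.0, 3.008]
contact_force: [0.4, 0.4, -0.2]
grip_width: 0.4
finger_force: 0.0
time: 4.9
tool_pos: [540.2, -120.9, 45.0]
tcp_rot: [3.141, -0.004, 3.007]
contact_force: [0.4, -0.4, 0.2]
grip_width: 0.2
finger_force: 0.0
time: 5.4
tool_pos: [541.3, -121.2, 30.0]
tcp_rot: [3.142, 0.0, 3.007]
contact_force: [0.2, -0.1, -0.5]
grip_width: 0.2
finger_force: 0.0
```

Now a view of the fingertip near the bench while I step lower.

```bash
python3 -m inch '[0,0,0,0,0,0.005,1,0,0,0,0,0,0.005,1,0,0,0,0,0,0.0,1,0,0,0,0,0,0.0,1]' && python3 -m inch '[0,0,0,0,0,0.0025,1,0,0,0,0,0,0.0025,1,0,0,0,0,0,0,1]' &&  python3 - <<'E'
from rack import *
o,P,Q=cur();s=capture("side");c=proj(s,P);x,y=int(c[0])-35,int(c[1])-45
im=cv2.resize(s["image"][y:y+70,x:x+70,::-1],None,fx=8,fy=8,interpolation=cv2.INTER_CUBIC)
for z,col in((0,(0,0,255)),(-11,(0,255,0))):
    u=(proj(s,P+[0,0,z])-[x,y]+.5)*8;cv2.circle(im,tuple(int(a) for a in u),4,col,1)
cv2.imwrite("pics/tip.png",im);print(P,o["contact_force"])
E
```

```text
time: 5.73
tool_pos: [541.0, -121.1, 21.4]
tcp_rot: [3.141, -0.001, 3.007]
contact_force: [-0.6, -0.4, -0.6]
grip_width: 0.4
finger_force: 0.0
time: 5.98
tool_pos: [541.0, -121.1, 17.4]
tcp_rot: [3.141, -0.001, 3.007]
contact_force: [-0.1, -0.6, 1.2]
grip_width: 0.8
finger_force: 0.0
[ 541.02980056 -121.12599168   17.37389355] [-0.12354205 -0.58606818  1.24640522]
```

View pics/tip.png

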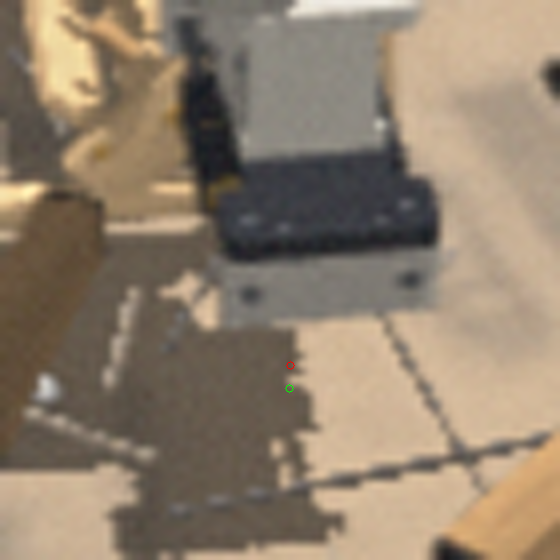

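```bash
python3 -m inch '[0,0,0,0,0,0.0025,1,0,0,0,0,0,0.0025,1,0,0,0,0,0,0,1,0,0,0,0,0,0,1]' && python3 -m inch '[0,0,0,0,0,0.0025,1,0,0,0,0,0,0,1,0,0,0,0,0,0,1]' && python3 -m inch '[0,0,0,0,0,0.0025,1,0,0,0,0,0,0,1,0,0,0,0,0,0,1]'
```

```text
time: 6.37
tool_pos: [541.2, -121.2, 13.6]
tcp_rot: [3.141, -0.0, 3.007]
contact_force: [0.6, -0.0, -0.4]
grip_width: 0.7
finger_force: 0.0
time: 6.62
tool_pos: [541.2, -121.2, 11.7]
tcp_rot: [3.141, -0.0, 3.007]
contact_force: [-0.3, 0.0, -0.2]
grip_width: 0.4
finger_force: 0.0
time: 6.87
tool_pos: [541.2, -121.1, 9.7]
tcp_rot: [3.141, -0.0, 3.007]
contact_force: [-0.4, -0.1, -0.2]
grip_width: 0.4
finger_force: 0.0
```

```bash
for i in 1 2 3 4; do python3 -m inch '[0,0,0,0,0,0.004,1,0,0,0,0,0,0,1,0,0,0,0,0,0,1]' | egrep 'tool_pos|contact'; done
```

```text
tool_pos: [541.1, -121.2, 6.3]
contact_force: [0.4, 0.4, -0.4]
tool_pos: [541.1, -121.1, 3.1]
contact_force: [-0.1, -0.3, -0.1]
tool_pos: [541.1, -121.1, -0.1]
contact_force: [0.6, -1.2, 1.0]
tool_pos: [541.1, -121.1, -3.2]
contact_force: [0.4, -0.6, 0.6]
```

```bash
for i in 1 2 3 4 5; do python3 -m inch '[0,0,0,0,0,0.0025,1,0,0,0,0,0,0,1,0,0,0,0,0,0,1]' | egrep 'tool_pos|contact'; done
```

```text
tool_pos: [541.2, -121.2, -5.1]
contact_force: [-0.6, -1.0, 0.6]
tool_pos: [541.2, -121.1, -7.2]
contact_force: [-0.1, -0.8, -0.3]
tool_pos: [541.2, -121.1, -9.2]
contact_force: [-0.1, -1.0, 0.3]
tool_pos: [541.1, -121.1, -11.2]
contact_force: [0.1, 0.6, 0.1]
tool_pos: [541.2, -121.2, -13.1]
contact_force: [0.7, -0.8, -0.4]
```

```bash
for i in 1 2 3 4 5; do python3 -m inch '[0,0,0,0,0,0.0025,1,0,0,0,0,0,0,1,0,0,0,0,0,0,1]' | egrep 'tool_pos|contact'; done
```

```text
tool_pos: [541.2, -121.2, -15.2]
contact_force: [-0.3, -0.7, -0.1]
tool_pos: [541.2, -121.1, -17.2]
contact_force: [0.4, -0.1, -0.5]
tool_pos: [541.1, -121.2, -19.2]
contact_force: [0.3, 0.8, 0.8]
tool_pos: [541.2, -121.1, -21.2]
contact_force: [-0.5, 0.3, -0.1]
tool_pos: [541.5, -121.3, -22.7]
contact_force: [-0.4, 0.9, 3.8]
```

The fingertips touched the bench at a TCP reading of about -22, so they end 33 mm short of nominal. I'll use that offset and redo the keeper push.

```bash
python3 -m inch '[0,0,0,0,0,-0.0505,1,0,0,0,0,0,-0.0505,1,0,0,0,0,0,-0.0505,1,0,0,0,0,0,-0.0505,1,0,0,0,0,0,-0.0505,1,0,0,0,0,0,-0.0505,1,0,0,0,0,0,-0.0505,1,0,0,0,0,0,-0.0505,1]' >/dev/null&& python3 -m inch '[0,0,0,0.0129,0.0342,0,1,0,0,0,0.0129,0.0342,0,1,0,0,0,0.0129,0.0342,0,1,0,0,0,0.0129,0.0342,0,1,0,0,0,0,0,0,1,0,0,0,0,0,0.0417,1,0,0,0,0,0,0.0417,1,0,0,0,0,0,0.0417,1,0,0,0,0,0,0,1]' && python3 -m inch '[0,0,0,-0.0125,0,-0.0008,1, 0,0,0,-0.0125,0,-0.0008,1, 0,0,0,-0.0125,0,-0.0008,1, 0,0,0,-0.0125,0,-0.0008,1, 0,0,0,-0.0125,0,-0.0008,1, 0,0,0,-0.0125,0,-0.0008,1, 0,0,0,-0.0125,0,-0.0008,1, 0,0,0,-0.0110,0,-0.0008,1, 0,0,0,0,0,0,1, 0,0,0,0,0,0,1]';  python3 - <<'E'
from rack import *
s=capture("side")
g=cv2.cvtColor(s["image"],cv2.COLOR_RGB2GRAY)
for th in(.913,1.53,1.65,1.7):print(th,proj(s,knob(p,th)))
c=proj(s,knob(p,1.6)).astype(int);
sub=g[c[1]-14:c[1]+16,c[0]-24:c[0]+14]
for i,r in enumerate(sub):print(c[1]-14+i,''.join('#' if v<40 else '+' if v<70 else '.' for v in r))
print(c[0]-24)
E
```

```text
time: 11.78
tool_pos: [511.2, -6.9, 194.0]
tcp_rot: [3.141, -0.012, 3.007]
contact_force: [-0.7, 0.4, -0.7]
grip_width: 0.3
finger_force: 0.0
time: 12.62
tool_pos: [593.7, -18.2, 206.3]
tcp_rot: [-3.142, 0.002, 3.007]
contact_force: [-0.6, 0.6, 0.3]
grip_width: -0.0
finger_force: 0.0
0.913 [337.90157705 174.27247708]
1.53 [354.88670231 168.9842288 ]
1.65 [358.32344432 169.06549315]
1.7 [359.73325733 169.20929593]
154 ........++.+++.+++++++++++++++++++.+++
155 ........++.++++.++.+++++++++++++++++++
156 ........+..+++++++++++++++++++++++++##
157 ........++.+##++++++++#+++###########+
158 .........++++##+#######++#+++++++++++.
159 ............++++++++++++..............
160 ......................................
161 ......................................
162 ......................................
163 ...................................+..
164 ...................................+..
165 ...............+......................
166 ......................................
167 ......................................
168 ......................................
169 .........................+++++++......
170 .........................######+......
171 .........................######+......
172 .........................######+......
173 .........................++##+........
174 ......................................
175 ......................................
176 ......................................
177 .............+.....................+++
178 .............+......................++
179 .............+.......................+
180 ..............+.+++++.................
181 ...............+++++++.....++.........
182 ............++++++++++.....++++.......
183 ............+++++++++......+++++......
332
```

```bash
cat >> rack.py <<'E'
def bars(t,guess,draw=None):
    hsv=cv2.cvtColor(cv2.GaussianBlur(t["image"],(3,3),0),cv2.COLOR_RGB2HSV).astype(int);out=[]
    for g in guess:
        u=proj(t,[g[0],g[1],28]);x,y=int(u[0])-32,int(u[1])-32
        sub=hsv[y:y+64,x:x+64];m=((sub[...,1]>g[2])&(sub[...,2]>110)).astype(np.uint8)
        m=cv2.morphologyEx(m,cv2.MORPH_OPEN,np.ones((3,3),np.uint8))
        cs,_=cv2.findContours(m,cv2.RETR_EXTERNAL,cv2.CHAIN_APPROX_NONE)
        cs=[c for c in cs if cv2.contourArea(c)>150]
        for c in cs:
            q=cv2.boxPoints(cv2.minAreaRect(c))+[x,y];P=np.array([onz(t,*a,28)[:2] for a in q])
            e1,e2=P[1]-P[0],P[2]-P[1];e=e1 if np.hypot(*e1)>np.hypot(*e2) else e2
            out.append((P.mean(0).round(1).tolist(),round(np.degrees(np.arctan2(e[1],e[0]))%180,1),round(np.hypot(*e1),0),round(np.hypot(*e2),0)))
    return out
E
python3 -m inch '[0,0,0,0.02,0,0,1,0,0,0,0.02,0,0,1,0,0,0,0,0,-0.05,1,0,0,0,0,0,-0.05,1,0,0,0,0,0.05,-0.05,-0.3,0,0,0,0,0.05,-0.05,-0.3,0,0,0,0,0.05,0,-0.3,0,0,0,0,0.05,0,-0.3,0,0,0,0,0.0,0,-0.3]'; python3 - <<'E'
from rack import *
t=capture("top");s=capture("side")
for c,(u,v) in((t,(500,224)),(t,(450,210)),(t,(560,288)),(t,(600,270))):print(cv2.cvtColor(c["image"],cv2.COLOR_RGB2HSV)[int(v/1.25),int(u/1.25)])
for b in(100,120):print(b,bars(t,[(450,-64,b),(618,-205,b),(605,-319,b),(466,-340,b)]))
g=cv2.cvtColor(s["image"],cv2.COLOR_RGB2GRAY);c=proj(s,knob(p,1.65)).astype(int);w=g[c[1]-12:c[1]+12,c[0]-12:c[0]+12]
v,u=np.where(w<45);print("knob",c-12+[u.mean(),v.mean()],len(u),proj(s,knob(p,1.65)))
E
```

```text
time: 13.42
tool_pos: [579.7, 130.5, 345.1]
tcp_rot: [3.138, 0.001, 3.014]
contact_force: [0.5, -0.6, -1.0]
grip_width: 29.0
finger_force: 0.0
[ 16 114 177]
[ 17  72 162]
[ 16 115 167]
[ 16  74 170]
100 [([378.0, -121.3], np.float64(89.6), np.float64(60.0), np.float64(34.0)), ([449.9, -64.1], np.float64(58.6), np.float64(27.0), np.float64(130.0)), ([620.4, -205.4], np.float64(35.1), np.float64(28.0), np.float64(131.0)), ([607.2, -318.5], np.float64(27.2), np.float64(27.0), np.float64(130.0)), ([466.3, -341.6], np.float64(64.2), np.float64(28.0), np.float64(130.0))]
120 []
knob [359.52380952 170.        ] 42 [358.32344432 169.06549315]
```

```bash
python3 - <<'E'
from rack import *
r=down(np.radians(58.8))
P,Q=plan([450,-64,300],r);plan([450,-64,-18],r,P,Q)
E
```

```text
turn [2.0000e-04 3.0000e-04 1.3228e+00] rows>=15.9 | shift [-0.2864 -0.0159  0.0555] rows>=5.6
turn [0. 0. 0.] rows>=0.0 | shift [ 0.     -0.      0.3975] rows>=7.6
```

```bash
python3 -m inch '[0,0,0.0827,0,0,0,-0.3,0,0,0.0827,0,0,0,-0.3,0,0,0.0827,0,0,0,-0.3,0,0,0.0827,0,0,0,-0.3,0,0,0.0827,0,0,0,-0.3,0,0,0.0827,0,0,0,-0.3,0,0,0.0827,0,0,0,-0.3,0,0,0.0827,0,0,0,-0.3]' >/dev/null; python3 -m inch '[0,0,0.0827,0,0,0,-0.3,0,0,0.0827,0,0,0,-0.3,0,0,0.0827,0,0,0,-0.3,0,0,0.0827,0,0,0,-0.3,0,0,0.0827,0,0,0,-0.3,0,0,0.0827,0,0,0,-0.3,0,0,0.0827,0,0,0,-0.3,0,0,0.0827,0,0,0,-0.3]'; python3 -m inch '[0,0,0,-0.0477,-0.0027,0.0093,-0.3,0,0,0,-0.0477,-0.0027,0.0093,-0.3,0,0,0,-0.0477,-0.0027,0.0093,-0.3,0,0,0,-0.0477,-0.0027,0.0093,-0.3,0,0,0,-0.0477,-0.0027,0.0093,-0.3,0,0,0,-0.0477,-0.0027,0.0093,-0.3,0,0,0,0,0,0,-0.3,0,0,0,0,0,0,-0.3]'; python3 - <<'E'
from rack import *
r=down(np.radians(58.8))
o,P,Q=cur();print(o["joint_positions"].round(2));plan([450,-64,-18],r)
t=capture("top");print(bars(t,[(450,-64,100)]))
E
```

```text
time: 14.85
tool_pos: [579.8, 122.2, 344.5]
tcp_rot: [3.141, 0.0, 1.014]
contact_force: [0.2, -0.1, -0.1]
grip_width: 60.0
finger_force: 0.0
time: 15.52
tool_pos: [448.0, -67.0, 299.8]
tcp_rot: [3.141, 0.0, 1.017]
contact_force: [0.5, 0.2, 0.3]
grip_width: 59.7
finger_force: 0.0
[-0.32  0.14  1.52 -0.    1.47  0.24]
turn [ 0.0003  0.0001 -0.0062] rows>=0.1 | shift [4.500e-03 2.000e-04 3.973e-01] rows>=7.6
[([378.0, -121.3], np.float64(89.6), np.float64(60.0), np.float64(34.0))]
```

```bash
python3 -m inch '[0,0,-0.0062,0.0045,0,0.0441,-0.3,0,0,0,0,0,0.0441,-0.3,0,0,0,0,0,0.0441,-0.3,0,0,0,0,0,0.0441,-0.3,0,0,0,0,0,0.0441,-0.3,0,0,0,0,0,0.0441,-0.3,0,0,0,0,0,0.0441,-0.3,0,0,0,0,0,0.0441,-0.3,0,0,0,0,0,0.0441,-0.3,0,0,0,0,0,0,-0.3]';python3 -m inch '[0,0,0,0,0,0,1,0,0,0,0,0,0,1,0,0,0,0,0,0,1,0,0,0,0,0,0,1,0,0,0,0,0,0,1,0,0,0,0,0,0,1,0,0,0,0,0,-0.02,1,0,0,0,0,0,-0.04,1,0,0,0,0,0,-0.04,1,0,0,0,0,0,0,1]'; for i in 1 2 3; do python3 -m inch '[0,0,0,0,0,0,1,0,0,0,0,0,0,1]' >/dev/null; python3 -c "
from rack import *
o,P,Q=cur();print(o['moment'].round(3),o['contact_force'].round(1),Q.as_matrix()[:,0].round(2),P,o['grip_width'])"; done
```

```text
time: 16.4
tool_pos: [452.6, -61.1, -21.1]
tcp_rot: [-3.141, -0.0, 1.033]
contact_force: [-1.0, 0.9, 0.7]
grip_width: 59.6
finger_force: 0.0
time: 17.23
tool_pos: [454.5, -62.2, 66.7]
tcp_rot: [3.133, -0.002, 1.032]
contact_force: [2.4, 0.6, -3.1]
grip_width: 27.6
finger_force: 30.0
[0.011 0.103 0.028] [-0.1  0.5 -3.6] [ 0.51  0.86 -0.  ] [450.61651943 -61.13741061  61.29722638] 27.966364217906992
[0.    0.047 0.032] [-0.7  0.2 -3. ] [ 0.51  0.86 -0.  ] [450.36790661 -61.0624136   60.64015129] 27.530667752089407
[ 0.07   0.006 -0.024] [-1.  -0.1 -3.6] [ 0.51  0.86 -0.  ] [450.95716512 -61.23907362  61.19381154] 27.920581583264124
```

```bash
cat > mom.py <<'E'
from rack import *
import sys
o,P,Q=cur();x=Q.as_matrix()[:,0];u=np.array([-x[1],x[0],0]);f=open("m.txt","a");f.write("%f\n"%(o["moment"]@u));f.close()
m=np.loadtxt("m.txt",ndmin=1);print("along +x heavy if + :",m.mean().round(3),(m.std()/max(1,len(m)-1)**.5).round(3),len(m),"joint tau",o["tau"].round(2))
E
rm -f m.txt; for i in 1 2 3 4 5 6 7 8 9 10 11 12; do python3 -m inch '[0,0,0,0,0,0,1]' >/dev/null; python3 mom.py; done | tail -3; python3 -c "
from rack import *
t=capture('top');s=capture('side');o,P,Q=cur();c=proj(s,P+[0,0,35]).astype(int);crop(s,c[0]-40,c[1]-40,c[0]+40,c[1]+40,6,'held')"
```

```text
along +x heavy if + : 0.018 0.011 10 joint tau [ 0.000e+00 -4.067e+01 -1.851e+01 -2.000e-02  4.000e-02 -0.000e+00]
along +x heavy if + : 0.015 0.01 11 joint tau [ 0.000e+00 -4.067e+01 -1.851e+01 -2.000e-02  4.000e-02 -0.000e+00]
along +x heavy if + : 0.019 0.01 12 joint tau [ 0.000e+00 -4.067e+01 -1.851e+01 -2.000e-02  4.000e-02 -0.000e+00]
```

View pics/held.png

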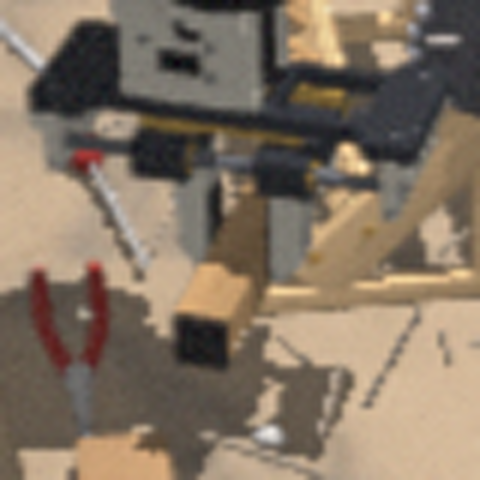

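```bash
python3 - <<'E'
from rack import *
s=capture("side");o,P,Q=cur();c=proj(s,P+[0,0,35]).astype(int)-40
x=Q.as_matrix()[:,0]
px=lambda u,v:c+np.array([u,v])/6-.4
print(P,x)
for z in(60,75,90,96,105,120):
    e=onz(s,*px(203,342),z);dd=e-P;print(z,e.round(1),"along",round(dd[:2]@x[:2],1),"across",round(dd[0]*-x[1]+dd[1]*x[0],1))
t=capture("top");print(bars(t,[(430,-90,85),(430,-90,100)]))
E
```

```text
[451.46659634 -61.38857425  61.98997908] [5.13137096e-01 8.58306652e-01 1.13828912e-04]
60 [423.3 -82.5  60. ] along -32.6 across 13.3
75 [ 419.8 -102.1   75. ] along -51.2 across 6.2
90 [ 416.3 -121.7   90. ] along -69.8 across -0.8
96 [ 414.9 -129.6   96. ] along -77.3 across -3.6
105 [ 412.8 -141.3  105. ] along -88.5 across -7.9
120 [ 409.3 -160.9  120. ] along -107.1 across -14.9
[]
```

```bash
cat > mom.py <<'E'
from rack import *
import sys,os
o,P,Q=cur();f=open("m.txt","a");f.write(" ".join("%f"%v for v in [*o["moment"],*o["contact_force"],*o["tau"]])+"\n");f.close()
if len(sys.argv)>1:
    m=np.loadtxt("m.txt",ndmin=2);x=Q.as_matrix()[:,0];u=np.array([-x[1],x[0],0])
    print(len(m),m.mean(0).round(3)[:6],"tau",m.mean(0)[6:].round(3),"sd",m.std(0)[:3].round(3));k=m[:,:3]@u;print("M.u (+ => +x end heavy)",k.mean().round(3),"+-",(k.std()/len(k)**.5).round(3))
E
rm -f m.txt; for i in 1 2 3 4 5 6 7 8 9 10 11 12 13 14 15 16; do python3 -m inch '[0,0,0,0,0,0,1]' >/dev/null; python3 mom.py; done; python3 mom.py 1
```

```text
17 [ 7.000e-03  5.000e-02 -2.000e-03 -3.900e-02 -5.800e-02 -3.095e+00] tau [ 1.0000e-03 -4.0665e+01 -1.8510e+01 -2.2000e-02  4.5000e-02 -0.0000e+00] sd [0.031 0.032 0.035]
M.u (+ => +x end heavy) 0.02 +- 0.007
```

Readings are ambiguous, so I'll set the bar down where it was, take an empty-hand baseline at the same pose, and re-lift.

```bash
python3 -m inch '[0,0,0,0,0,0.0337,1,0,0,0,0,0,0.0337,1,0,0,0,0,0,0.0337,1,0,0,0,0,0,0,1,0,0,0,0,0,0,1,0,0,0,0,0,0,-0.3,0,0,0,0,0,0,-0.3,0,0,0,0,0,0,-0.3,0,0,0,0,0,0,-0.3]' | egrep 'pos|force|width'; python3 -m inch '[0,0,0,0,0,-0.0337,-0.3,0,0,0,0,0,-0.0337,-0.3,0,0,0,0,0,-0.0337,-0.3,0,0,0,0,0,0,-0.3,0,0,0,0,0,0,-0.3,0,0,0,0,0,0,-0.3]'| egrep 'pos|force|width'; 
rm -f m.txt; for i in 1 2 3 4 5 6 7 8 9 10 11 12 13 14 15 16; do python3 -m inch '[0,0,0,0,0,0,-0.3]' >/dev/null; python3 mom.py; done; python3 mom.py 1; python3 -c "
from rack import *
o,P,Q=cur();print(P,o['joint_positions'].round(3));t=capture('top');print(bars(t,[(450,-64,85)]))"
```

```text
tool_pos: [452.0, -61.5, -18.0]
contact_force: [-0.5, -0.6, 0.5]
grip_width: 49.9
finger_force: 0.0
tool_pos: [451.1, -61.3, 61.9]
contact_force: [0.2, 0.2, -0.4]
grip_width: 59.8
finger_force: 0.0
17 [-0.085  0.094 -0.001 -0.042  0.113  0.042] tau [ 3.0000e-03 -3.9314e+01 -1.7725e+01  6.6000e-02  1.8000e-02 -0.0000e+00] sd [0.022 0.027 0.029]
M.u (+ => +x end heavy) 0.121 +- 0.006
[451.41994935 -61.37793314  61.98277528] [-0.304  0.397  1.899  0.     0.846  0.235]
[([499.5, 15.3], np.float64(179.3), np.float64(26.0), np.float64(91.0))]
```

With the empty baseline subtracted, the bar's moment is -0.10 N m, so the heavy end is at tool -x, the robot-side end. I'll re-grip it and carry it to the left bay, y=+93.

```bash
cat >> rack.py <<'E'
_,_,B=T(p)
def place(heavy_minus_x=True,y=93,up=6,lift=3,back=0):
    """TCP pose holding bar over bay; heavy_minus_x: heavy end at tool -x"""
    bx,by,bz=B.T
    M=np.stack([bx,-by,-bz],1) if heavy_minus_x else np.stack([-bx,by,-bz],1)
    return bed(p,(up,y,14+lift+back-32)),R.from_matrix(M)
E
python3 -m inch '[0,0,0,-0.0035,0,0.0337,-0.3,0,0,0,0,0,0.0337,-0.3,0,0,0,0,0,0.0332,-0.3,0,0,0,0,0,0,-0.3,0,0,0,0,0,0,1,0,0,0,0,0,0,1,0,0,0,0,0,0,1,0,0,0,0,0,0,1,0,0,0,0,0,0,1,0,0,0,0,0,0,1]'|egrep 'pos|force|width'; python3 -m inch '[0,0,0,0,0,-0.02,1,0,0,0,0,0,-0.04,1,0,0,0,0,0,-0.0417,1,0,0,0,0,0,-0.0417,1,0,0,0,0,0,-0.05,1,0,0,0,0,0,-0.05,1,0,0,0,0,0,-0.05,1,0,0,0,0,0,-0.04,1,0,0,0,0,0,0,1,0,0,0,0,0,0,1]'|egrep 'pos|force|width';python3 - <<'E'
from rack import *
o,P,Q=cur();a,r=place(True,93,back=90);b,_=place(True,93)
x,q=plan(P,r);x,q=plan(a,r,x,q);plan(b,r,x,q);print(a,b)
E
```

```text
tool_pos: [450.3, -63.8, -17.7]
contact_force: [-1.7, -0.6, 5.9]
grip_width: 27.7
finger_force: 30.0
tool_pos: [450.4, -63.9, 249.4]
contact_force: [-0.4, 0.3, -3.7]
grip_width: 28.1
finger_force: 30.0
turn [-0.3039  0.4596  0.7376] rows>=11.1 | shift [0. 0. 0.] rows>=0.0
turn [0. 0. 0.] rows>=0.0 | shift [-0.05   -0.3889  0.1217] rows>=7.9
turn [0. 0. 0.] rows>=0.0 | shift [0.     0.     0.1125] rows>=2.2
[533.14421472 238.795197   152.27564928] [596.18555487 230.08948441  88.63603897]
```

```bash
python3 -m inch '[-0.0253,0.0383,0.0615,0,0,0,1,-0.0253,0.0383,0.0615,0,0,0,1,-0.0253,0.0383,0.0615,0,0,0,1,-0.0253,0.0383,0.0615,0,0,0,1,-0.0253,0.0383,0.0615,0,0,0,1,-0.0253,0.0383,0.0615,0,0,0,1]'>/dev/null; python3 -m inch '[-0.0253,0.0383,0.0615,0,0,0,1,-0.0253,0.0383,0.0615,0,0,0,1,-0.0253,0.0383,0.0615,0,0,0,1,-0.0253,0.0383,0.0615,0,0,0,1,-0.0253,0.0383,0.0615,0,0,0,1,-0.0253,0.0383,0.0615,0,0,0,1,0,0,0,0,0,0,1,0,0,0,0,0,0,1]';python3 - <<'E'
from rack import *
o,P,Q=cur();print(o["joint_positions"].round(2));a,r=place(True,93,back=90);
x,q=plan(a,r)
t=capture("top");c=proj(t,P).astype(int)
print(bars(t,[(618,-205,100),(605,-319,100),(466,-340,100)]))
E
```

```text
time: 25.73
tool_pos: [448.5, -62.5, 245.8]
tcp_rot: [-3.14, -0.776, -0.135]
contact_force: [0.9, -0.9, -3.1]
grip_width: 27.7
finger_force: 30.0
[-0.51 -0.21  2.3   0.71  0.4   0.62]
turn [-0.002   0.0061  0.0008] rows>=0.1 | shift [-0.045  -0.3876  0.1204] rows>=7.8
[([620.6, -205.2], np.float64(35.3), np.float64(28.0), np.float64(131.0)), ([595.2, -296.7], np.float64(17.1), np.float64(27.0), np.float64(130.0)), ([466.3, -341.7], np.float64(64.1), np.float64(28.0), np.float64(129.0))]
```

Bar C has been knocked and now sits at (595,-297), 17°. I'll carry A to its pre-place pose.

```bash
python3 -m inch '[-0.002,0.006,0.001,-0.005,-0.0431,0.0134,1,0,0,0,-0.005,-0.0431,0.0134,1,0,0,0,-0.005,-0.0431,0.0134,1,0,0,0,-0.005,-0.0431,0.0134,1,0,0,0,-0.005,-0.0431,0.0134,1,0,0,0,-0.005,-0.0431,0.0134,1,0,0,0,-0.005,-0.0431,0.0134,1,0,0,0,-0.005,-0.0431,0.0134,1,0,0,0,-0.005,-0.0431,0.0134,1,0,0,0,0,0,0,1]';python3 -m inch '[0,0,0,0,0,0,1,0,0,0,0,0,0,1]'>/dev/null;python3 - <<'E'
from rack import *
o,P,Q=cur();print(o["joint_positions"].round(2),o["grip_width"]);a,r=place(True,93);
plan(a,r)
# where the bar's corners should appear, tool-z offset hypothesis (green) vs world-z offset (red)
s=capture("side");t=capture("top");X=Q.as_matrix();ims=[]
for c,sz in((s,70),(t,70)):
    ctr=proj(c,P).astype(int)-sz//2;im=cv2.resize(c["image"][ctr[1]:ctr[1]+sz,ctr[0]:ctr[0]+sz,::-1],None,fx=5.7,fy=5.7,interpolation=cv2.INTER_CUBIC)
    for off,col in((-32*X[:,2],(0,255,0)),(np.array([0,0,33])+1*X[:,2],(0,0,255))):
        for i in(-70,70):
            for j in(-14,14):
                for k in(-14,14):
                    u=(proj(c,P+off+X@[i,j,k])-ctr+.5)*5.7;cv2.circle(im,tuple(int(v) for v in u),2,col,-1)
    ims.append(im)
cv2.imwrite("pics/pre.png",np.hstack(ims))
E
```

```text
time: 26.62
tool_pos: [477.2, 68.7, 215.0]
tcp_rot: [3.141, -0.717, -0.142]
contact_force: [-0.2, -0.2, -2.4]
grip_width: 28.0
finger_force: 30.0
[ 0.09 -0.04  2.23 -0.54  0.3   2.27] 27.739001459814236
turn [ 0.0028  0.0455 -0.0026] rows>=0.5 | shift [-0.0268 -0.2224  0.1975] rows>=5.7
```

View pics/pre.png

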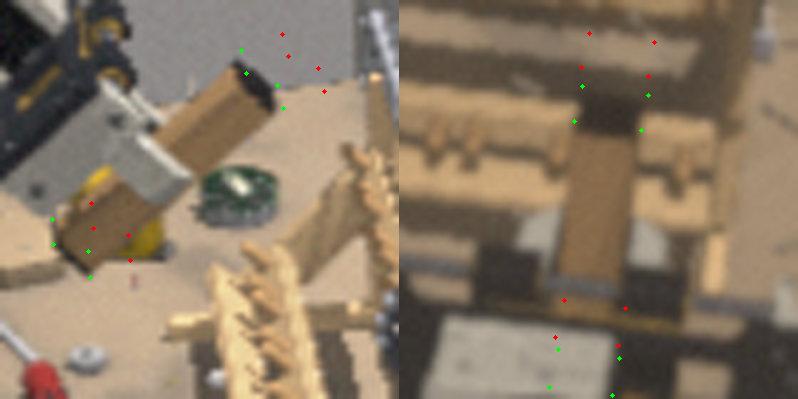

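The green markers (tool-axis offset) match the bar. The wrist slowed near the q5 limit (0.30), so I'll fit a kinematic model to choose a good path.

```bash
cat > kin.py <<'E'
from rack import *
from scipy.optimize import least_squares
Ry=lambda a:R.from_euler('y',a);Rz_=lambda a:R.from_euler('z',a)
LO=np.array([-2.53,-.77,.04,-1,.28,-3.11]);HI=np.array([2.53,2.02,2.7,4.14,2.66,3.11])
def fk(q,k):
    L1,L2,h,e,Lt=k
    A=Rz_(q[0]);F=A*Ry(q[1]+q[2]);W=F*Rz_(q[3])*Ry(q[4])
    pos=A.apply([0,e,h])+(A*Ry(q[1])).apply([0,0,L1])+F.apply([0,0,L2])+W.apply([0,0,Lt])
    return pos,W*Rz_(q[5]+k_psi)
k_psi=np.pi/2
def ik(pos,rot,k,q0):
    def f(q):
        a,b=fk(q,k);return np.r_[(a-pos)/100,3*(b.inv()*rot).as_rotvec()]
    s=least_squares(f,np.clip(q0,LO+1e-3,HI-1e-3),bounds=(LO,HI));return s.x,np.linalg.norm(s.fun)
try: K=np.load("k.npy")
except Exception: K=None
E
python3 - <<'E'
from kin import *
import kin
o,P,Q=cur()
D=[([.959,.3427,1.525,0,1.2754,-.146],[235.5,468.7,202.9]),([-.155,.446,1.258,0,1.437,-1.593],[593.4,-15.6,241.8]),([-.304,.397,1.899,0,.846,.235],[451.4,-61.4,62]),([-.51,-.21,2.3,.71,.4,.62],[448.5,-62.5,245.8]),(o["joint_positions"],P)]
f=least_squares(lambda k:np.concatenate([fk(q,k)[0]-x for q,x in D]),[400,400,200,70,200]);print(f.x.round(1),f.fun.round(1))
for kp in(np.pi/2,-np.pi/2,0,np.pi):
    kin.k_psi=kp;print(kp,fk(o["joint_positions"],f.x)[1].as_euler('xyz').round(2),Q.as_euler('xyz').round(2))
np.save("k.npy",f.x)
E
```

```text
[510.9 359.4 159.5  76.9 330.7] [ -2.8  -3.1   2.  -11.7   2.5   0.3  16.6  -4.8  -0.4  -2.1  -2.9  -0.8
   3.    2.3  -1.1]
1.5707963267948966 [-3.14 -0.72 -0.15] [-3.14 -0.72 -0.15]
-1.5707963267948966 [3.14 0.72 3.  ] [-3.14 -0.72 -0.15]
0 [ 2.42 -0.    1.43] [-3.14 -0.72 -0.15]
3.141592653589793 [-2.42  0.   -1.72] [-3.14 -0.72 -0.15]
```

```bash
python3 - <<'E'
from kin import *
o,P,Q=cur()
for hm in(True,False):
  for y in(93,31,-31,-93):
    q=np.array([.3,.5,1.5,-.4,.7,1.7 if hm else -1.4])
    for b in(0,40,90):
        a,r=place(hm,y,back=b);q,e=ik(a,r,K,q);print(hm,y,b,q.round(2),round(e,3))
E
```

```text
True 93 0 [ 0.41  0.45  1.91 -1.    0.38  2.99] 0.443
True 93 40 [ 0.45  0.37  1.95 -1.    0.42  3.01] 0.38
True 93 90 [ 0.51  0.28  2.   -1.    0.48  3.04] 0.286
True 31 0 [ 0.28  0.38  2.   -1.    0.28  2.89] 0.479
True 31 40 [ 0.31  0.3   2.06 -1.    0.3   2.91] 0.409
True 31 90 [ 0.36  0.2   2.1  -1.    0.36  2.94] 0.306
True -31 0 [ 0.19  0.34  2.05 -1.    0.28  2.83] 0.534
True -31 40 [ 0.2   0.25  2.11 -1.    0.28  2.83] 0.439
True -31 90 [ 0.22  0.14  2.18 -1.    0.28  2.83] 0.299
True -93 0 [ 0.1   0.31  2.08 -1.    0.28  2.76] 0.638
True -93 40 [ 0.11  0.22  2.15 -1.    0.28  2.76] 0.539
True -93 90 [ 0.12  0.1   2.22 -1.    0.28  2.76] 0.39
False 93 0 [ 0.41  0.45  1.91 -1.    0.38 -0.15] 0.443
False 93 40 [ 0.45  0.37  1.95 -1.    0.42 -0.13] 0.38
False 93 90 [ 0.51  0.28  2.   -1.    0.48 -0.1 ] 0.286
False 31 0 [ 0.28  0.38  2.   -1.    0.28 -0.25] 0.479
False 31 40 [ 0.31  0.3   2.06 -1.    0.3  -0.24] 0.409
False 31 90 [ 0.36  0.2   2.1  -1.    0.36 -0.21] 0.306
False -31 0 [ 0.19  0.34  2.05 -1.    0.28 -0.32] 0.534
False -31 40 [ 0.2   0.25  2.11 -1.    0.28 -0.31] 0.439
False -31 90 [ 0.22  0.14  2.18 -1.    0.28 -0.31] 0.299
False -93 0 [ 0.1   0.31  2.08 -1.    0.28 -0.38] 0.638
False -93 40 [ 0.11  0.22  2.15 -1.    0.28 -0.38] 0.539
False -93 90 [ 0.12  0.1   2.22 -1.    0.28 -0.38] 0.39
```

```bash
cat >> kin.py <<'E'
OFF=30.
def tilt(c,h,n,hm,beta):
    """tool pose gripping a bar at centre c, heavy direction h, up-normal n; tool z leans towards h by beta; hm: heavy end at tool -x"""
    c,h,n=map(np.array,(c,h,n));z=-n*np.cos(beta)+h*np.sin(beta);x=(-h if hm else h)*np.cos(beta)+(-1 if hm else 1)*n*np.sin(beta)
    return c+OFF*z,R.from_matrix(np.stack([x,np.cross(z,x),z],1))
def rackpose(hm,y,beta,up=6,lift=3):
    return tilt(bed(p,(up,y,14+lift)),-B[:,0],B[:,2],hm,beta)
E
python3 - <<'E'
from kin import *
for be in(20,25,30):
 for hm in(True,False):
  for y in(93,31,-31,-93):
    for b in(0,60):
        a,r=rackpose(hm,y,np.radians(be),lift=3+b);assert abs(np.linalg.det(r.as_matrix())-1)<1e-6
        best=min((ik(a,r,K,np.array([.3,.5,1.5,g,.7,1.7 if hm else -1.4])) for g in(-.7,-.2)),key=lambda t:t[1]);print(be,hm,y,b,best[0].round(2),round(best[1],3))
E
```

```text
20 True 93 0 [ 0.36  0.47  1.8  -0.42  0.52  2.39] 0.0
20 True 93 60 [ 0.4   0.37  1.83 -0.39  0.6   2.4 ] 0.0
20 True 31 0 [ 0.25  0.42  1.89 -0.37  0.45  2.26] 0.0
20 True 31 60 [ 0.28  0.3   1.93 -0.35  0.53  2.25] 0.0
20 True -31 0 [ 0.12  0.37  1.97 -0.29  0.39  2.07] 0.0
20 True -31 60 [ 0.14  0.25  2.01 -0.26  0.47  2.06] 0.0
20 True -93 0 [-0.03  0.34  2.03 -0.14  0.34  1.81] 0.0
20 True -93 60 [-0.01  0.21  2.07 -0.13  0.43  1.8 ] 0.0
20 False 93 0 [ 0.36  0.47  1.8  -0.42  0.52 -0.75] 0.0
20 False 93 60 [ 0.4   0.37  1.83 -0.39  0.6  -0.74] 0.0
20 False 31 0 [ 0.25  0.42  1.89 -0.37  0.45 -0.88] 0.0
20 False 31 60 [ 0.28  0.3   1.93 -0.35  0.53 -0.89] 0.0
20 False -31 0 [ 0.12  0.37  1.97 -0.29  0.39 -1.07] 0.0
20 False -31 60 [ 0.14  0.25  2.01 -0.26  0.47 -1.09] 0.0
20 False -93 0 [-0.03  0.34  2.03 -0.14  0.34 -1.34] 0.0
20 False -93 60 [-0.01  0.21  2.07 -0.13  0.43 -1.34] 0.0
25 True 93 0 [ 0.34  0.49  1.73 -0.27  0.63  2.24] 0.0
25 True 93 60 [ 0.38  0.39  1.76 -0.26  0.7   2.26] 0.0
25 True 31 0 [ 0.23  0.44  1.82 -0.23  0.57  2.11] 0.0
25 True 31 60 [ 0.26  0.32  1.
[... 911 characters left out ...]
4  0.76  2.04] 0.0
30 True -31 0 [ 0.09  0.42  1.83 -0.1   0.64  1.87] 0.0
30 True -31 60 [ 0.11  0.3   1.87 -0.1   0.72  1.89] 0.0
30 True -93 0 [-0.04  0.39  1.88 -0.05  0.61  1.7 ] 0.0
30 True -93 60 [-0.03  0.27  1.92 -0.04  0.69  1.71] 0.0
30 False 93 0 [ 0.32  0.51  1.66 -0.17  0.74 -1.01] 0.0
30 False 93 60 [ 0.35  0.41  1.7  -0.17  0.81 -0.98] 0.0
30 False 31 0 [ 0.21  0.46  1.75 -0.14  0.69 -1.13] 0.0
30 False 31 60 [ 0.24  0.35  1.79 -0.14  0.76 -1.1 ] 0.0
30 False -31 0 [ 0.09  0.42  1.83 -0.1   0.64 -1.27] 0.0
30 False -31 60 [ 0.11  0.3   1.87 -0.1   0.72 -1.26] 0.0
30 False -93 0 [-0.04  0.39  1.88 -0.05  0.61 -1.44] 0.0
30 False -93 60 [-0.03  0.27  1.92 -0.04  0.69 -1.43] 0.0
```

Tool tilted 25° from the bar normal suits every bay. I'll set A down on clear bench with the tool upright, then re-grip it tilted.

```bash
python3 - <<'E'
from kin import *
r=down(p[2])
P,Q=plan(cur()[1],r);P,Q=plan([490,-115,215],r,P,Q);P,Q=plan([490,-115,-14.5],r,P,Q)
E
```

```text
turn [ 0.0013 -0.4787 -0.0048] rows>=5.7 | shift [0. 0. 0.] rows>=0.0
turn [0. 0. 0.] rows>=0.0 | shift [0.0483 0.2226 0.001 ] rows>=4.4
turn [0. 0. 0.] rows>=0.0 | shift [ 0.     -0.      0.2869] rows>=5.5
```

```bash
python3 -m inch '[0,-0.06,0,0,0,0,1,0,-0.06,0,0,0,0,1,0,-0.06,0,0,0,0,1,0,-0.06,0,0,0,0,1,0,-0.06,0,0,0,0,1,0,-0.06,0,0,0,0,1,0,-0.06,0,0,0,0,1,0,-0.0587,-0.0048,0,0,0,1]' >/dev/null; python3 -m inch '[0,0,0,0.008,0.0371,0,1,0,0,0,0.008,0.0371,0,1,0,0,0,0.008,0.0371,0,1,0,0,0,0.008,0.0371,0,1,0,0,0,0.008,0.0371,0,1,0,0,0,0.008,0.0371,0,1,0,0,0,0,0,0,1,0,0,0,0,0,0,1]'; python3 - <<'E'
from kin import *
plan([490,-115,-14.5],down(p[2]));print(get_obs()["joint_positions"].round(2))
E
```

```text
time: 28.22
tool_pos: [489.3, -118.3, 217.4]
tcp_rot: [3.139, -0.027, -0.145]
contact_force: [-0.7, 0.0, -3.3]
grip_width: 27.9
finger_force: 30.0
turn [ 0.0018 -0.0178 -0.0049] rows>=0.2 | shift [ 0.0003 -0.0042  0.2898] rows>=5.6
[-0.39  0.27  1.58  0.    1.26  1.32]
```

```bash
python3 -m inch '[0,-0.0178,0,0,-0.004,0.0483,1,0,0,0,0,0,0.0483,1,0,0,0,0,0,0.0483,1,0,0,0,0,0,0.0483,1,0,0,0,0,0,0.0483,1,0,0,0,0,0,0.0483,1,0,0,0,0,0,0.003,1,0,0,0,0,0,0,1,0,0,0,0,0,0,-0.3,0,0,0,0,0,0,-0.3]'|egrep 'pos|rot|force'; python3 -m inch '[0,0,0,0,0,0,-0.3,0,0,0,0,0,0,-0.3,0,0,0,0,0,0,-0.3,0,0,0,0,0,-0.03,-0.3,0,0,0,0,0,-0.03,-0.3,0,0,0,0,0,-0.03,-0.3,0,0,0,0,0,0,-0.3]'; python3 - <<'E'
from kin import *
o,P,Q=cur();be=np.radians(25)
c=np.array([P[0],P[1],14]);print(Q.as_euler('xyz'))
h=-Q.as_matrix()[:,0];h[2]=0;h/=np.linalg.norm(h)
g,r=tilt(c,h,[0,0,1],True,be);P,Q=plan(g-r.as_matrix()[:,2]*60,r);plan(g,r,P,Q);print(g,ik(g,r,K,o["joint_positions"]))
E
```

```text
tool_pos: [491.6, -114.0, -15.3]
tcp_rot: [3.138, -0.002, -0.141]
contact_force: [0.2, -0.7, 0.8]
finger_force: 0.0
time: 29.63
tool_pos: [493.3, -114.6, 59.5]
tcp_rot: [3.136, -0.007, -0.141]
contact_force: [0.9, -0.1, 1.2]
grip_width: 59.7
finger_force: 0.0
[ 3.13649822 -0.00718177 -0.14114107]
turn [ 0.0033 -0.2957 -0.0008] rows>=3.5 | shift [ 0.024 -0.     0.014] rows>=0.5
turn [0. 0. 0.] rows>=0.0 | shift [-0.     0.     0.075] rows>=1.4
[ 480.72264309 -112.86504825  -13.18923361] (array([-0.33262626,  0.77750023,  1.51391081, -0.08404365,  1.28046177,
        1.42098581]), np.float64(5.657464039884218e-12))
```

```bash
python3 -m inch '[0.001,-0.074,0,0,0,0,-0.3,0.001,-0.074,0,0,0,0,-0.3,0.001,-0.074,0,0,0,0,-0.3,0,-0.0737,-0.0008,0,0,0,-0.3,0,0,0,0.011,0,0.007,-0.3,0,0,0,0.011,0,0.007,-0.3,0,0,0,0,0,0.025,-0.3,0,0,0,0,0,0.025,-0.3,0,0,0,0,0,0.025,-0.3,0,0,0,0,0,0,-0.3]'; python3 - <<'E'
from kin import *
g,r=tilt([491.6,-114,14],-d,[0,0,1],True,np.radians(25));plan(g,r)
E
```

```text
time: 30.47
tool_pos: [476.3, -111.4, -17.0]
tcp_rot: [-3.14, 0.439, -0.14]
contact_force: [1.3, 1.5, 4.3]
grip_width: 59.6
finger_force: 2.2
turn [-0.0021  0.0017 -0.0019] rows>=0.0 | shift [ 0.0012  0.0006 -0.0058] rows>=0.1
```

```bash
python3 -m inch '[0,0,0,0.0012,0,-0.005,-0.3,0,0,0,0,0,0,1,0,0,0,0,0,0,1,0,0,0,0,0,0,1,0,0,0,0,0,0,1,0,0,0,0,0,0,1,0,0,0,0,0,0,1]' | egrep 'pos|force|width';  python3 - <<'E'
from kin import *
o,P,Q=cur();be=np.radians(25)
P,Q=plan(P+[0,0,220]);a,r=rackpose(True,93,be,lift=73);b,_=rackpose(True,93,be)
P,Q=plan(a+[0,0,40],r,P,Q);P,Q=plan(a,r,P,Q);plan(b,r,P,Q);print(a,b)
E
```

```text
tool_pos: [478.3, -111.7, -13.9]
contact_force: [-0.1, 1.2, -0.5]
grip_width: 27.9
finger_force: 30.0
turn [0. 0. 0.] rows>=0.0 | shift [-0.1183 -0.0005 -0.2482] rows>=5.3
turn [-0.0014  0.5293 -0.0025] rows>=6.4 | shift [-0.0047 -0.4434  0.0428] rows>=8.5
turn [0. 0. 0.] rows>=0.0 | shift [-0.0171  0.      0.047 ] rows>=1.0
turn [0. 0. 0.] rows>=0.0 | shift [0.037  0.     0.0793] rows>=1.7
[534.90284799 238.55233802 132.57015203] [583.93500145 231.78122822  83.07267734]
```

```bash
python3 -m inch '[0,0,0,-0.0197,0,-0.0414,1,0,0,0,-0.0197,0,-0.0414,1,0,0,0,-0.0197,0,-0.0414,1,0,0,0,-0.0197,0,-0.0414,1,0,0,0,-0.0197,0,-0.0414,1,0,0,0,-0.0197,0,-0.0414,1]' | egrep 'pos|force|width'; python3 -m inch '[0,0.0529,0,0,-0.0443,0,1,0,0.0529,0,0,-0.0443,0,1,0,0.0529,0,0,-0.0443,0,1,0,0.0529,0,0,-0.0443,0,1,0,0.0529,0,0,-0.0443,0,1,0,0.0529,0,0,-0.0443,0,1,0,0.0529,0,0,-0.0443,0,1,0,0.0529,0,0,-0.0443,0,1,0,0.0529,0,0,-0.0443,0,1,0,0.0529,0,0,-0.0443,0,1]'; python3 -m inch '[0,0,0,0,0,0,1,0,0,0,0,0,0,1]' >/dev/null; python3 - <<'E'
from kin import *
o,P,Q=cur();be=np.radians(25);print(P,o["joint_positions"].round(2))
a,r=rackpose(True,93,be,lift=73);b,_=rackpose(True,93,be)
P,Q=plan(a+[0,0,40],r);P,Q=plan(a,r,P,Q);plan(b,r,P,Q)
E
```

```text
tool_pos: [478.2, -112.1, 207.6]
contact_force: [0.5, -0.6, -3.7]
grip_width: 27.8
finger_force: 30.0
time: 32.38
tool_pos: [527.6, 240.4, 206.9]
tcp_rot: [-3.139, -0.352, -0.142]
contact_force: [0.7, -0.2, -3.3]
grip_width: 27.9
finger_force: 30.0
[526.06055908 240.82988756 205.64993846] [ 0.4   0.29  1.66 -0.22  0.91  2.22]
turn [-0.0004  0.002   0.0009] rows>=0.0 | shift [-0.0035  0.0013  0.0427] rows>=0.8
turn [0. 0. 0.] rows>=0.0 | shift [-0.0171  0.      0.047 ] rows>=1.0
turn [0. 0. 0.] rows>=0.0 | shift [0.037  0.     0.0793] rows>=1.7
```

```bash
python3 -m inch '[0,0.002,0.001,-0.0103,0.0007,0.0448,1,0,0,0,-0.0103,0.0006,0.0449,1,0,0,0,0,0,0,1,0,0,0,0,0,0,1]' | egrep 'pos|force'; python3 - <<'E'
from kin import *
o,P,Q=cur();be=np.radians(25)
P,Q=plan(*rackpose(True,93,be,lift=24));plan(*rackpose(True,93,be),P,Q)
# lateral check in top image: brown dark-ish bar columns
t=capture("top");_,P,Q=cur();z=Q.as_matrix()[:,2]
hsv=cv2.cvtColor(t["image"],cv2.COLOR_RGB2HSV)
c=P-OFF*z
for s in(20,30,40,50,60):
    b=c+B[:,0]*s+B[:,2]*14;u=[proj(t,b+B[:,1]*k) for k in range(-30,31,3)]
    print(s,[tuple(int(v) for v in hsv[int(round(y)),int(round(x)),1:]) for x,y in u])
E
```

```text
tool_pos: [536.2, 234.5, 131.9]
contact_force: [0.2, 0.3, -2.3]
finger_force: 30.0
turn [ 0.0023  0.0017 -0.0043] rows>=0.1 | shift [ 0.024  -0.0048  0.0539] rows>=1.1
turn [0. 0. 0.] rows>=0.0 | shift [0.0111 0.     0.0238] rows>=0.5
20 [(47, 60), (29, 61), (32, 55), (26, 58), (32, 56), (31, 57), (38, 60), (32, 56), (35, 59), (31, 73), (46, 94), (50, 92), (50, 87), (40, 89), (36, 93), (21, 87), (23, 89), (26, 97), (28, 90), (39, 72), (50, 66)]
30 [(35, 59), (22, 59), (23, 56), (27, 56), (22, 59), (22, 57), (32, 56), (45, 63), (69, 81), (83, 114), (78, 114), (76, 110), (67, 110), (64, 107), (95, 118), (86, 124), (84, 131), (77, 126), (81, 107), (84, 85), (57, 67)]
40 [(72, 89), (65, 86), (75, 88), (74, 89), (81, 79), (96, 80), (109, 110), (111, 120), (111, 122), (111, 126), (110, 128), (107, 129), (112, 127), (109, 126), (112, 125), (103, 134), (100, 163), (99, 149), (94, 120), (73, 87), (72, 121)]
50 [(79, 87), (75, 88), (77, 89), (86, 89), (90, 88), (104, 101), (107, 117), (114, 123), (116, 123), (112, 130), (110, 130), (110, 127), (108, 127), (109, 129), (105, 126), (106, 132), (101, 164), (100, 161), (95, 142), (84, 116), (75, 130)]
60 [(73, 116), (78, 105), (76, 101), (83, 117), (90, 96), (101, 91), (99, 103), (108, 104), (105, 109), (107, 122), (104, 103), (104, 101), (104, 108), (109, 105), (102, 105), (97, 116), (98, 158), (95, 155), (94, 141), (80, 140), (77, 160)]
```

```bash
python3 -m inch '[0.002,0.002,-0.004,0.012,-0.0048,0.027,1,0,0,0,0.012,0,0.027,1,0,0,0,0,0,0,1,0,0,0,0,0,0,1,0,0,0,0,0,0,1]' | egrep 'pos|rot|force'; python3 - <<'E'
from kin import *
print(get_obs()["joint_positions"].round(2));plan(*rackpose(True,93,np.radians(25)));plan(*rackpose(True,93,np.radians(25),lift=24))
E
```

```text
tool_pos: [571.2, 235.8, 102.1]
tcp_rot: [-3.137, -0.357, -0.138]
contact_force: [0.1, -0.8, -2.5]
finger_force: 30.0
[ 0.36  0.46  1.71 -0.27  0.66  2.25]
turn [-0.0028 -0.0054 -0.0004] rows>=0.1 | shift [0.0073 0.0028 0.028 ] rows>=0.6
turn [-0.0028 -0.0054 -0.0004] rows>=0.1 | shift [-0.0038  0.0028  0.0042] rows>=0.1
```

```bash
python3 -m inch '[-0.0028,-0.0054,0,0,0.0028,0,1,0,0,0,0,0,0,1,0,0,0,0,0,0,1]' | egrep 'pos|rot|force'; python3 -m inch '[0,0,0,0.0018,0,0.007,1,0,0,0,0.0018,0,0.007,1,0,0,0,0.0018,0,0.007,1,0,0,0,0.0018,0,0.007,1,0,0,0,0,0,0,1,0,0,0,0,0,0,1]'; python3 - <<'E'
from kin import *
plan(*rackpose(True,93,np.radians(25)))
E
```

```text
tool_pos: [570.3, 233.8, 101.2]
tcp_rot: [3.141, -0.348, -0.137]
contact_force: [-0.5, 0.0, -3.4]
finger_force: 30.0
time: 34.1
tool_pos: [582.9, 231.6, 80.1]
tcp_rot: [3.14, -0.346, -0.137]
contact_force: [-1.3, -0.5, -3.3]
grip_width: 27.6
finger_force: 30.0
turn [0.001  0.0022 0.0003] rows>=0.0 | shift [ 0.0025 -0.0004 -0.003 ] rows>=0.1
```

```bash
python3 -m inch '[0,0,0,0,0,0,-0.04,0,0,0,0,0,0,-0.04,0,0,0,0,0,0,-0.04,0,0,0,0,0,0,-0.04,0,0,0,0,0,0,-0.04]' | egrep 'force|width'; python3 -m inch '[0,0,0,-0.0092,0,-0.0198,-0.04,0,0,0,-0.0092,0,-0.0198,-0.04,0,0,0,-0.0185,0,-0.0396,-0.04,0,0,0,-0.0185,0,-0.0396,-0.04,0,0,0,0,0,-0.05,-0.04,0,0,0,0,0,-0.05,-0.3,0,0,0,0,0.05,0,-0.3,0,0,0,0,0.05,0,-0.3,0,0,0,0,0.05,0,-0.3,0,0,0,0,0.05,0,-0.3]'; python3 - <<'E'
from kin import *
t=capture("top");s=capture("side")
def q(c,a,col,im):
    for b in a:
        u=proj(c,b);im=cv2.circle(im,(int(round(u[0]*4+1.5)),int(round(u[1]*4+1.5))),2,col,-1)
    return im
cor=[bed(p,(i,93+j,k)) for i in(-70,70) for j in(-14,14) for k in(0,28)]
ims=[]
for c in(t,s):
    im=cv2.resize(c["image"][:,:,::-1],None,fx=4,fy=4,interpolation=cv2.INTER_CUBIC);im=q(c,cor,(0,0,255),im)
    m=(proj(c,bed(p,(0,0,20)))*4).astype(int);ims.append(im[m[1]-200:m[1]+200,m[0]-200:m[0]+200])
cv2.imwrite("pics/placed.png",np.hstack(ims))
print(bars(t,[(618,-205,100),(595,-297,100),(466,-340,100)]))
E
```

```text
contact_force: [-0.5, 0.2, 0.0]
grip_width: 47.5
finger_force: 0.0
time: 35.35
tool_pos: [460.3, 86.4, 231.2]
tcp_rot: [3.141, -0.349, -0.135]
contact_force: [0.7, -1.0, -0.4]
grip_width: 59.4
finger_force: 0.0
[([620.7, -205.3], np.float64(35.1), np.float64(28.0), np.float64(131.0)), ([601.3, -218.8], np.float64(35.9), np.float64(28.0), np.float64(83.0)), ([595.2, -296.8], np.float64(17.3), np.float64(27.0), np.float64(130.0)), ([466.4, -341.7], np.float64(64.1), np.float64(28.0), np.float64(129.0))]
```

View pics/placed.png

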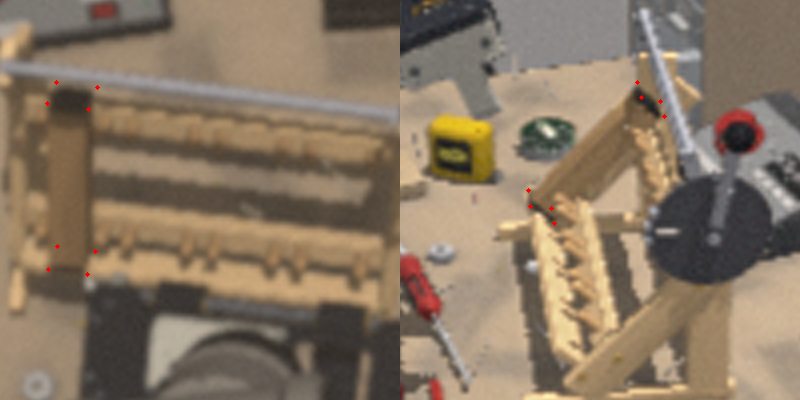

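A sits properly in bay y=+93: in placed, the red expected corners match, and the lever stands up open at (738,135). Next is bar D, with a tilted grasp guessing the heavy end at tool -x.

```bash
cat >> kin.py <<'E'
def bench(xy,deg,hm,be=25):
    a=np.radians(deg);x=np.array([np.cos(a),np.sin(a),0]);return tilt([*xy,14],-x if hm else x,[0,0,1],hm,np.radians(be))
E
python3 - <<'E'
from kin import *
o,P,Q=cur();print(o["joint_positions"].round(2))
for hm in(True,False):
    g,r=bench((466.4,-341.7),64.1,hm);print(hm,g,ik(g,r,K,[-.8,.5,1.7,0,.9,0]))
g,r=bench((466.4,-341.7),64.1,True);z=r.as_matrix()[:,2]
P,Q=plan(P,r);P,Q=plan(g-80*z+[0,0,120],r,P,Q);P,Q=plan(g-80*z,r,P,Q);plan(g,r,P,Q)
E
```

```text
[ 0.07  0.02  1.91 -0.1   0.87  1.83]
True [ 460.86198762 -353.10508635  -13.18923361] (array([-0.54637948,  0.68788765,  1.72347933, -0.63179685,  0.79290894,
        0.37045065]), np.float64(3.2422771746594596e-13))
False [ 471.93801238 -330.29491365  -13.18923361] (array([-0.96296351,  0.74938912,  1.57941379,  0.43169375,  1.07811385,
       -0.76846817]), np.float64(1.6710730377944477e-15))
turn [-0.0369 -0.449  -0.8603] rows>=11.7 | shift [0. 0. 0.] rows>=0.0
turn [0. 0. 0.] rows>=0.0 | shift [-0.3777  0.2385  0.2475] rows>=9.8
turn [0. 0. 0.] rows>=0.0 | shift [0.0634 0.     0.1359] rows>=2.9
turn [0. 0. 0.] rows>=0.0 | shift [-0.  -0.   0.1] rows>=1.9
```

```bash
python3 -m inch '[-0.0028,-0.0345,-0.0662,0,0,0,-0.3,-0.0028,-0.0345,-0.0662,0,0,0,-0.3,-0.0028,-0.0345,-0.0662,0,0,0,-0.3,-0.0028,-0.0345,-0.0662,0,0,0,-0.3,-0.0028,-0.0345,-0.0662,0,0,0,-0.3,-0.0028,-0.0345,-0.0662,0,0,0,-0.3,-0.0028,-0.0345,-0.0662,0,0,0,-0.3]'>/dev/null; python3 -m inch '[-0.0028,-0.0345,-0.0662,0,0,0,-0.3,-0.0028,-0.0345,-0.0662,0,0,0,-0.3,-0.0028,-0.0345,-0.0662,0,0,0,-0.3,-0.0028,-0.0345,-0.0662,0,0,0,-0.3,-0.0028,-0.0345,-0.0662,0,0,0,-0.3,-0.0028,-0.0345,-0.0662,0,0,0,-0.3]' | egrep 'pos|rot'; python3 -m inch '[0,0,0,-0.0343,0.0217,0.0225,-0.3,0,0,0,-0.0343,0.0217,0.0225,-0.3,0,0,0,-0.0343,0.0217,0.0225,-0.3,0,0,0,-0.0343,0.0217,0.0225,-0.3,0,0,0,-0.0343,0.0217,0.0225,-0.3,0,0,0,-0.0343,0.0217,0.0225,-0.3,0,0,0,-0.0343,0.0217,0.0225,-0.3,0,0,0,-0.0343,0.0217,0.0225,-0.3,0,0,0,-0.0343,0.0217,0.0225,-0.3,0,0,0,-0.0343,0.0217,0.0225,-0.3]' | egrep 'pos|rot'; python3 - <<'E'
from kin import *
o,P,Q=cur();print(o["joint_positions"].round(2))
g,r=bench((466.4,-341.7),64.1,True);z=r.as_matrix()[:,2]
P,Q=plan(g-80*z,r);plan(g,r,P,Q)
E
```

```text
tool_pos: [461.4, 87.9, 230.7]
tcp_rot: [-3.139, 0.437, 1.132]
tool_pos: [478.4, -281.8, 182.5]
tcp_rot: [-3.141, 0.435, 1.127]
[-0.41  0.45  1.5  -0.46  1.24  0.2 ]
turn [ 0.0021 -0.0012  0.0049] rows>=0.1 | shift [0.022  0.0193 0.1596] rows>=3.1
turn [0. 0. 0.] rows>=0.0 | shift [-0.  -0.   0.1] rows>=1.9
```

Go to the standoff, take the empty baseline there, then grip and lift back to the same place.

```bash
python3 -m inch '[0.002,-0.001,0.005,0.0055,0.0048,0.04,-0.3,0,0,0,0.0055,0.0048,0.04,-0.3,0,0,0,0.0055,0.0048,0.04,-0.3,0,0,0,0.0055,0.0049,0.0396,-0.3,0,0,0,0,0,0,-0.3,0,0,0,0,0,0,-0.3,0,0,0,0,0,0,-0.3]' | egrep 'pos|rot';rm -f m.txt; for i in 1 2 3 4 5 6 7 8 9 10; do python3 -m inch '[0,0,0,0,0,0,-0.3]' >/dev/null; python3 mom.py; done; python3 mom.py 1; python3 - <<'E'
from kin import *
g,r=bench((466.4,-341.7),64.1,True);plan(g,r)
t=capture("top");print(bars(t,[(466,-340,100)]))
E
```

```text
tool_pos: [476.4, -321.1, 61.0]
tcp_rot: [3.14, 0.436, 1.118]
11 [ 0.143 -0.019 -0.02  -0.044 -0.16   0.221] tau [-3.0000e-03 -5.1280e+01 -1.9199e+01 -1.5080e+00  5.8100e-01 -1.6000e-02] sd [0.029 0.026 0.025]
M.u (+ => +x end heavy) -0.125 +- 0.008
turn [-0.0009 -0.0002 -0.0002] rows>=0.0 | shift [-0.0012  0.0013  0.1005] rows>=1.9
[([454.3, -366.2], np.float64(62.2), np.float64(26.0), np.float64(75.0))]
```

```bash
python3 -m inch '[0,0,0,0,0.0013,0.033,-0.3,0,0,0,0,0,0.033,-0.3,0,0,0,0,0,0.032,-0.3,0,0,0,0,0,0,-0.3,0,0,0,0,0,0,1,0,0,0,0,0,0,1,0,0,0,0,0,0,1,0,0,0,0,0,0,1,0,0,0,0,0,0,1,0,0,0,0,0,0,1]' | egrep 'pos|force|width'; python3 -m inch '[0,0,0,0,0,-0.033,1,0,0,0,0,0,-0.033,1,0,0,0,0,0,-0.032,1,0,0,0,0,0,0,1,0,0,0,0,0,0,1,0,0,0,0,0,0,1]' | egrep 'pos|force|width'; rm -f m.txt; for i in 1 2 3 4 5 6 7 8 9 10; do python3 -m inch '[0,0,0,0,0,0,1]' >/dev/null; python3 mom.py; done; python3 mom.py 1
```

```text
tool_pos: [462.4, -351.5, -10.6]
contact_force: [0.0, 1.3, 3.5]
grip_width: 27.8
finger_force: 30.0
tool_pos: [475.3, -321.4, 58.3]
contact_force: [0.3, 0.0, -3.4]
grip_width: 27.4
finger_force: 30.0
11 [ 0.39  -0.147 -0.011  0.007 -0.24  -2.698] tau [ 2.9000e-02 -5.2988e+01 -1.9899e+01 -1.8530e+00  7.0600e-01 -1.5000e-02] sd [0.031 0.017 0.026]
M.u (+ => +x end heavy) -0.376 +- 0.007
```

```bash
cat >> kin.py <<'E'
def dtau(W,s,grip=300,e=35,q=None,barx=None):
    """expected change of tau4,tau5 (sign convention free) for a bar of weight W; s=+1 heavy at tool +x side; horizontal bar"""
    o,P,Q=cur();q=np.array(o["joint_positions"]) if q is None else q
    A=Rz_(q[0]);F=A*Ry(q[1]+q[2]);a4=F.apply([0,0,1]);a5=(F*Rz_(q[3])).apply([0,1,0])
    M=Q.as_matrix();h=M[:,0].copy();h[2]=0;h/=np.linalg.norm(h)
    r=(grip*M[:,2]+s*e*h)/1000;m=np.cross(r,[0,0,-W]);return np.array([m@a4,m@a5])
E
python3 - <<'E'
from kin import *
for s in(1,-1,0):print(s,dtau(2.92,s).round(3))
E
```

```text
1 [ 0.213 -0.077]
-1 [ 0.376 -0.136]
0 [ 0.294 -0.107]
```

Bar D's torque change (-0.345, 0.125) fits only a heavy end at tool -x, so the grasp is right. Carrying it to bay y=31.

```bash
python3 - <<'E'
from kin import *
o,P,Q=cur();be=np.radians(25)
P,Q=plan(P+[0,0,170])
a,r=rackpose(True,31,be,lift=73);b,_=rackpose(True,31,be)
P,Q=plan(P,r,P,Q);P,Q=plan(a+[0,0,60],r,P,Q);P,Q=plan(a,r,P,Q);plan(b,r,P,Q)
E
```

```text
turn [0. 0. 0.] rows>=0.0 | shift [-0.0897 -0.0002 -0.1926] rows>=4.1
turn [0.0368 0.4518 0.8554] rows>=11.6 | shift [0. 0. 0.] rows>=0.0
turn [0. 0. 0.] rows>=0.0 | shift [-0.0374 -0.6263  0.0355] rows>=12.1
turn [0. 0. 0.] rows>=0.0 | shift [-0.0257  0.      0.0705] rows>=1.4
turn [0. 0. 0.] rows>=0.0 | shift [0.037  0.     0.0793] rows>=1.7
```

```bash
python3 -m inch '[0,0,0,-0.018,0,-0.0385,1,0,0,0,-0.018,0,-0.0385,1,0,0,0,-0.018,0,-0.0385,1,0,0,0,-0.018,0,-0.0385,1,0,0,0,-0.018,0,-0.0386,1]' |grep pos; python3 -m inch '[0.0028,0.0347,0.0658,0,0,0,1,0.0028,0.0347,0.0658,0,0,0,1,0.0028,0.0347,0.0658,0,0,0,1,0.0028,0.0347,0.0658,0,0,0,1,0.0028,0.0347,0.0658,0,0,0,1,0.0028,0.0347,0.0658,0,0,0,1,0.0028,0.0347,0.0658,0,0,0,1]'>/dev/null;python3 -m inch '[0.0028,0.0347,0.0658,0,0,0,1,0.0028,0.0347,0.0658,0,0,0,1,0.0028,0.0347,0.0658,0,0,0,1,0.0028,0.0347,0.0658,0,0,0,1,0.0028,0.0347,0.0658,0,0,0,1,0.0028,0.0347,0.0658,0,0,0,1,0,0,0,0,0,0,1]' | egrep 'pos|rot|width';  python3 - <<'E'
from kin import *
o,P,Q=cur();be=np.radians(25);print(o["joint_positions"].round(2))
a,r=rackpose(True,31,be,lift=73);plan(a+[0,0,60],r)
E
```

```text
tool_pos: [475.8, -321.7, 231.2]
tool_pos: [474.3, -321.7, 228.8]
tcp_rot: [-3.14, -0.348, -0.142]
grip_width: 27.4
[-0.87  0.24  1.66  0.27  1.    0.72]
turn [ 0.0002  0.0008 -0.0031] rows>=0.0 | shift [-0.035  -0.6265  0.0355] rows>=12.1
```

```bash
python3 -m inch '[0,0,-0.003,-0.0025,-0.0448,0.0025,1,0,0,0,-0.0025,-0.0448,0.0025,1,0,0,0,-0.0025,-0.0448,0.0025,1,0,0,0,-0.0025,-0.0448,0.0025,1,0,0,0,-0.0025,-0.0448,0.0025,1,0,0,0,-0.0025,-0.0448,0.0025,1,0,0,0,-0.0025,-0.0448,0.0025,1]' | egrep 'pos|width'; python3 -m inch '[0,0,0,-0.0025,-0.0448,0.0025,1,0,0,0,-0.0025,-0.0448,0.0025,1,0,0,0,-0.0025,-0.0448,0.0025,1,0,0,0,-0.0025,-0.0448,0.0025,1,0,0,0,-0.0025,-0.0448,0.0025,1,0,0,0,-0.0025,-0.0448,0.0025,1,0,0,0,-0.0025,-0.0448,0.0025,1,0,0,0,0,0,0,1,0,0,0,0,0,0,1]' | egrep 'pos|rot|width'; python3 - <<'E'
from kin import *
o,P,Q=cur();be=np.radians(25);print(o["joint_positions"].round(2))
a,r=rackpose(True,31,be,lift=30);plan(a,r)
E
```

```text
tool_pos: [501.2, -70.6, 211.3]
grip_width: 27.3
tool_pos: [526.0, 179.7, 192.2]
tcp_rot: [3.136, -0.348, -0.125]
grip_width: 27.9
[ 0.28  0.25  1.76 -0.19  0.83  2.08]
turn [0.0007 0.0008 0.0079] rows>=0.1 | shift [-0.0019  0.0031  0.1191] rows>=2.3
```

```bash
python3 -m inch '[0,0.001,0.008,-0.0005,0.001,0.0298,1,0,0,0,-0.0005,0.001,0.0298,1,0,0,0,-0.0005,0.001,0.0298,1,0,0,0,-0.0005,0,0.0297,1,0,0,0,0,0,0,1,0,0,0,0,0,0,1,0,0,0,0,0,0,1]' | egrep 'pos|rot|force'; python3 - <<'E'
from kin import *
be=np.radians(25);P,Q=plan(*rackpose(True,31,be,lift=24));plan(*rackpose(True,31,be),P,Q)
E
```

```text
tool_pos: [557.3, 170.2, 103.6]
tcp_rot: [-3.14, -0.351, -0.145]
contact_force: [0.1, 0.5, -2.2]
finger_force: 30.0
turn [ 0.0008 -0.0014 -0.0048] rows>=0.1 | shift [ 0.0013 -0.0033  0.008 ] rows>=0.2
turn [0. 0. 0.] rows>=0.0 | shift [ 0.0111 -0.      0.0238] rows>=0.5
```

```bash
python3 -m inch '[0.001,-0.001,-0.005,0.0013,-0.0033,0.008,1,0,0,0,0,0,0,1,0,0,0,0,0,0,1,0,0,0,0,0,0,1]' | egrep 'pos|rot|force'; python3 - <<'E'
from kin import *
be=np.radians(25);plan(*rackpose(True,31,be))
t=capture("top");_,P,Q=cur();z=Q.as_matrix()[:,2]
g=cv2.cvtColor(t["image"],cv2.COLOR_RGB2HSV)
c=P-OFF*z
for s in(40,50):
    u=[proj(t,c+B[:,0]*s+B[:,2]*14+B[:,1]*k) for k in range(-24,25,3)]
    print(s,[int(g[int(round(y)),int(round(x)),1]) for x,y in u])
E
```

```text
tool_pos: [560.4, 173.1, 97.3]
tcp_rot: [-3.141, -0.349, -0.137]
contact_force: [0.9, 0.1, -3.4]
finger_force: 30.0
turn [-0.0006 -0.0002  0.0003] rows>=0.0 | shift [0.0119 0.0008 0.0233] rows>=0.5
40 [66, 67, 60, 65, 106, 104, 112, 110, 107, 109, 109, 111, 108, 77, 74, 77, 74]
50 [72, 76, 78, 87, 104, 115, 109, 115, 112, 112, 113, 109, 102, 88, 74, 75, 75]
```

Bar D is centred on the jaws and aligned to the bay, so I'll lower and release it.

```bash
python3 -m inch '[0,0,0,0.003,0.0008,0.0058,1,0,0,0,0.003,0,0.0058,1,0,0,0,0.003,0,0.0058,1,0,0,0,0.003,0,0.0058,1,0,0,0,0,0,0,1,0,0,0,0,0,0,1]' | egrep 'pos|force'; python3 - <<'E'
from kin import *
plan(*rackpose(True,31,np.radians(25)))
E
python3 -m inch '[0,0,0,0,0,0,-0.04,0,0,0,0,0,0,-0.04,0,0,0,0,0,0,-0.04,0,0,0,0,0,0,-0.04,0,0,0,0,0,0,-0.04]' | egrep 'force|width'; python3 -m inch '[0,0,0,-0.0092,0,-0.0198,-0.04,0,0,0,-0.0092,0,-0.0198,-0.04,0,0,0,-0.0185,0,-0.0396,-0.04,0,0,0,-0.0185,0,-0.0396,-0.04,0,0,0,0,0,-0.05,-0.04,0,0,0,0,0,-0.05,-0.3,0,0,0,0,0.05,0,-0.3,0,0,0,0,0.05,0,-0.3,0,0,0,0,0.05,0,-0.3,0,0,0,0,0.05,0,-0.3]' | grep pos; python3 - <<'E'
from kin import *
t=capture("top");print(bars(t,[(618,-205,100),(595,-297,100)]))
hsv=cv2.cvtColor(t["image"],cv2.COLOR_RGB2HSV)
for y in(93,31):
    for x in(-60,-45,0,55,66,74):
        u=[proj(t,bed(p,(x,y+k,28))) for k in range(-21,22,3)]
        print(y,x,[(int(hsv[int(round(b)),int(round(a)),1]),int(hsv[int(round(b)),int(round(a)),2])) for a,b in u][::2])
E
```

```text
tool_pos: [575.7, 170.1, 82.3]
contact_force: [0.3, 0.2, -1.0]
finger_force: 30.0
turn [-0.0004  0.0004  0.0001] rows>=0.0 | shift [-0.     -0.0002 -0.001 ] rows>=0.0
contact_force: [0.9, -0.3, 0.4]
grip_width: 47.2
finger_force: 0.0
tool_pos: [452.5, 24.7, 232.5]
[([620.7, -205.3], np.float64(35.0), np.float64(28.0), np.float64(131.0)), ([601.6, -219.0], np.float64(34.6), np.float64(28.0), np.float64(84.0)), ([595.2, -296.7], np.float64(17.1), np.float64(27.0), np.float64(130.0))]
93 -60 [(101, 200), (103, 138), (112, 116), (111, 120), (114, 123), (106, 127), (103, 173), (103, 201)]
93 -45 [(98, 104), (105, 100), (108, 118), (113, 120), (109, 126), (111, 129), (111, 108), (102, 125)]
93 0 [(80, 102), (96, 90), (112, 116), (110, 121), (110, 130), (111, 129), (105, 112), (96, 111)]
93 55 [(108, 120), (104, 91), (103, 89), (109, 91), (102, 95), (103, 99), (108, 111), (111, 126)]
93 66 [(104, 147), (103, 99), (76, 64), (83, 68), (88, 75), (85, 63), (109, 119), (105, 150)]
93 74 [(97, 129), (100, 94), (52, 59), (46, 56), (63, 57), (70, 62), (96, 119), (98, 153)]
31 -60 [(101, 195), (104, 159), (111, 124), (110, 123), (115, 126), (110, 125), (103, 158), (100, 197)]
31 -45 [(109, 112), (102, 107), (112, 127), (112, 128), (113, 129), (115, 126), (108, 116), (96, 111)]
31 0 [(80, 92), (93, 90), (113, 124), (114, 125), (109, 122), (113, 117), (91, 98), (75, 99)]
31 55 [(107, 119), (101, 88), (110, 88), (104, 91), (104, 96), (107, 107), (113, 113), (107, 124)]
31 66 [(101, 157), (99, 126), (86, 62), (85, 69), (76, 57), (68, 60), (102, 107), (105, 151)]
31 74 [(98, 158), (102, 122), (70, 58), (63, 57), (67, 53), (61, 54), (90, 93), (102, 157)]
```

D is seated with the same colour profile as A. Now bar B.

```bash
python3 - <<'E'
from kin import *
o,P,Q=cur();print(o["joint_positions"].round(2))
for hm in(True,False):
    g,r=bench((620.7,-205.3),35.1,hm);z=r.as_matrix()[:,2];print(hm,ik(g,r,K,[-.5,.5,1.5,0,.9,.5]),ik(g-80*z,r,K,[-.5,.5,1.5,0,.9,.5])[0].round(2))
g,r=bench((620.7,-205.3),35.1,True);z=r.as_matrix()[:,2]
P,Q=plan(P,r);P,Q=plan(g-80*z+[0,0,120],r,P,Q);P,Q=plan(g-80*z,r,P,Q)
E
```

```text
[-0.12 -0.02  1.95 -0.01  0.86  1.59]
True (array([-0.28506399,  0.95103551,  1.11182758, -0.34369717,  1.37355006,
        0.79155201]), np.float64(3.146875866312801e-11)) [-0.25  0.94  0.92 -0.33  1.58  0.76]
False (array([-0.62548181,  0.71175239,  1.66743143,  0.64936216,  0.72160093,
       -0.15378689]), np.float64(5.2372923815137745e-11)) [-0.68  0.59  1.65  0.57  0.86 -0.09]
turn [-0.02   -0.4976 -0.5145] rows>=8.6 | shift [0. 0. 0.] rows>=0.0
turn [0. 0. 0.] rows>=0.0 | shift [0.0633 0.3488 0.0434] rows>=6.9
turn [0. 0. 0.] rows>=0.0 | shift [0.0634 0.     0.1359] rows>=2.9
```

```bash
python3 -m inch '[-0.002,-0.0498,-0.0515,0,0,0,-0.3,-0.002,-0.0498,-0.0515,0,0,0,-0.3,-0.002,-0.0498,-0.0515,0,0,0,-0.3,-0.002,-0.0498,-0.0515,0,0,0,-0.3,-0.002,-0.0498,-0.0515,0,0,0,-0.3,-0.002,-0.0498,-0.0515,0,0,0,-0.3,-0.002,-0.0498,-0.0515,0,0,0,-0.3,-0.002,-0.0498,-0.0515,0,0,0,-0.3,-0.002,-0.0498,-0.0515,0,0,0,-0.3,-0.002,-0.0498,-0.0515,0,0,0,-0.3]' | egrep 'pos|rot'; python3 -m inch '[0,0,0,0.0079,0.0436,0.0054,-0.3,0,0,0,0.0079,0.0436,0.0054,-0.3,0,0,0,0.0079,0.0436,0.0054,-0.3,0,0,0,0.0079,0.0436,0.0054,-0.3,0,0,0,0.0079,0.0436,0.0054,-0.3,0,0,0,0.0079,0.0436,0.0054,-0.3,0,0,0,0.0079,0.0436,0.0054,-0.3,0,0,0,0.0079,0.0436,0.0054,-0.3,0,0,0,0,0,0,-0.3]' | egrep 'pos|rot';python3 - <<'E'
from kin import *
o,P,Q=cur();print(o["joint_positions"].round(2))
g,r=bench((620.7,-205.3),35.1,True);z=r.as_matrix()[:,2];plan(g-80*z,r)
E
```

```text
tool_pos: [453.5, 25.3, 232.0]
tcp_rot: [-3.136, 0.438, 0.623]
tool_pos: [641.3, -189.0, 172.9]
tcp_rot: [-3.135, 0.438, 0.616]
[-0.24  0.87  0.75 -0.33  1.81  0.69]
turn [-0.0032  0.0014  0.0019] rows>=0.0 | shift [0.0543 0.0018 0.1314] rows>=2.7
```

```bash
python3 -m inch '[-0.003,0.001,0.002,0.0136,0.0004,0.0328,-0.3,0,0,0,0.0136,0.0004,0.0328,-0.3,0,0,0,0.0136,0.0005,0.0329,-0.3,0,0,0,0.0135,0.0005,0.0329,-0.3,0,0,0,0,0,0,-0.3,0,0,0,0,0,0,-0.3,0,0,0,0,0,0,-0.3]' | egrep 'pos|rot';rm -f m.txt; for i in 1 2 3 4 5 6 7 8; do python3 -m inch '[0,0,0,0,0,0,-0.3]' >/dev/null; python3 mom.py; done; python3 mom.py 1; python3 - <<'E'
from kin import *
g,r=bench((620.7,-205.3),35.1,True);plan(g,r)
t=capture("top");print(bars(t,[(600,-220,100)]))
E
```

```text
tool_pos: [637.8, -187.9, 66.3]
tcp_rot: [3.138, 0.432, 0.615]
9 [ 0.079 -0.064  0.005  0.001  0.172  0.187] tau [ 1.0000e-03 -6.7837e+01 -2.3340e+01 -1.3460e+00  1.3200e+00 -1.6000e-02] sd [0.03  0.028 0.022]
M.u (+ => +x end heavy) -0.089 +- 0.007
turn [ 0.0018 -0.0018  0.002 ] rows>=0.0 | shift [0.0002 0.0063 0.1069] rows>=2.1
[([602.3, -218.0], np.float64(34.6), np.float64(27.0), np.float64(86.0)), ([596.6, -295.9], np.float64(16.6), np.float64(27.0), np.float64(127.0))]
```

```bash
python3 -m inch '[0.002,-0.002,0.002,0,0.0063,0.035,-0.3,0,0,0,0,0,0.035,-0.3,0,0,0,0,0,0.034,-0.3,0,0,0,0,0,0,-0.3,0,0,0,0,0,0,1,0,0,0,0,0,0,1,0,0,0,0,0,0,1,0,0,0,0,0,0,1,0,0,0,0,0,0,1,0,0,0,0,0,0,1]' | egrep 'pos|force|width'; python3 -m inch '[0,0,0,0,0,-0.035,1,0,0,0,0,0,-0.035,1,0,0,0,0,0,-0.034,1,0,0,0,0,0,0,1,0,0,0,0,0,0,1,0,0,0,0,0,0,1]' | egrep 'pos|force|width'; rm -f m.txt; for i in 1 2 3 4 5 6 7 8; do python3 -m inch '[0,0,0,0,0,0,1]' >/dev/null; python3 mom.py; done; python3 mom.py 1; python3 - <<'E'
from kin import *
for s in(1,-1):print(s,dtau(3,s).round(3))
E
```

```text
tool_pos: [612.3, -212.3, -9.8]
contact_force: [0.2, -0.0, 3.1]
grip_width: 27.8
finger_force: 30.0
tool_pos: [638.7, -191.6, 62.6]
contact_force: [-1.7, -0.5, -4.5]
grip_width: 27.7
finger_force: 30.0
9 [ 1.37e-01 -2.12e-01  1.00e-03 -7.10e-02  2.70e-02 -3.04e+00] tau [ 4.4000e-02 -7.0720e+01 -2.4354e+01 -1.5900e+00  1.5580e+00 -1.5000e-02] sd [0.037 0.019 0.023]
M.u (+ => +x end heavy) -0.229 +- 0.009
1 [ 0.2   -0.189]
-1 [ 0.353 -0.334]
```

The torque points to +x heavy for B, though not decisively. I'll set it down and re-grip leaning the other way, which also re-tests it.

```bash
python3 -m inch '[0,0,0,0,0,0.035,1,0,0,0,0,0,0.035,1,0,0,0,0,0,0.034,1,0,0,0,0,0,0,1,0,0,0,0,0,0,-0.3,0,0,0,0,0,0,-0.3,0,0,0,0,0,0,-0.3,0,0,0,0,0,0,-0.3,0,0,0,0,0,0,-0.3]' | egrep 'pos|force|width'; python3 -m inch '[0,0,0,0,0,-0.035,-0.3,0,0,0,0,0,-0.035,-0.3,0,0,0,0,0,-0.034,-0.3,0,0,0,-0.02,0,-0.042,-0.3,0,0,0,0,0,0,-0.3,0,0,0,0,0,0,-0.3]' | egrep 'pos|rot|force|width'; python3 - <<'E'
from kin import *
t=capture("top");print(bars(t,[(612,-210,100)]))
o,P,Q=cur();g,r=bench((620.7,-205.3),35.1,False);z=r.as_matrix()[:,2]
P,Q=plan(P,r);P,Q=plan(g-85*z,r,P,Q);plan(g,r,P,Q)
E
```

```text
tool_pos: [611.7, -212.0, -10.2]
contact_force: [-0.7, -0.5, 0.5]
grip_width: 56.5
finger_force: 0.0
tool_pos: [641.4, -192.2, 104.9]
tcp_rot: [3.136, 0.433, 0.611]
contact_force: [-0.1, -0.5, -0.2]
grip_width: 59.6
finger_force: 0.0
[([598.9, -216.4], np.float64(34.6), np.float64(26.0), np.float64(82.0)), ([610.1, -291.6], np.float64(15.6), np.float64(26.0), np.float64(99.0))]
turn [1.00e-03 5.81e-01 1.00e-04] rows>=7.0 | shift [0. 0. 0.] rows>=0.0
turn [0. 0. 0.] rows>=0.0 | shift [-0.0736 -0.0004  0.0192] rows>=1.5
turn [0. 0. 0.] rows>=0.0 | shift [0.     0.     0.1062] rows>=2.0
```

```bash
python3 -m inch '[0,0.0726,0,0,0,0,-0.3,0,0.0726,0,0,0,0,-0.3,0,0.0726,0,0,0,0,-0.3,0,0.0726,0,0,0,0,-0.3,0,0.0726,0,0,0,0,-0.3,0,0.0726,0,0,0,0,-0.3,0,0.0726,0,0,0,0,-0.3,0,0.0726,0,0,0,0,-0.3,0,0,0,-0.0368,0,0.0096,-0.3,0,0,0,-0.0368,0,0.0096,-0.3]' | egrep 'pos|rot|force'; python3 -m inch '[0,0,0,0,0,0,-0.3,0,0,0,0,0,0,-0.3]'>/dev/null; python3 - <<'E'
from kin import *
o,P,Q=cur();print(o["joint_positions"].round(2))
g,r=bench((620.7,-205.3),35.1,False);z=r.as_matrix()[:,2];plan(g-80*z,r);t=capture("top");print(bars(t,[(630,-200,100)]))
E
```

```text
tool_pos: [599.5, -219.6, 61.7]
tcp_rot: [-3.14, -0.435, 0.61]
contact_force: [0.2, 0.1, -0.2]
finger_force: 0.0
[-0.69  0.61  1.61  0.55  0.88 -0.08]
turn [-0.0023  0.0021 -0.0031] rows>=0.1 | shift [0.004  0.0012 0.0039] rows>=0.1
[([634.6, -191.7], np.float64(34.6), np.float64(28.0), np.float64(92.0))]
```

```bash
python3 -m inch '[-0.002,0.002,-0.003,0.004,0.0012,0.004,-0.3,0,0,0,0,0,0,-0.3,0,0,0,0,0,0,-0.3,0,0,0,0,0,0,-0.3]' | egrep 'pos|rot';rm -f m.txt; for i in 1 2 3 4 5 6 7 8; do python3 -m inch '[0,0,0,0,0,0,-0.3]' >/dev/null; python3 mom.py; done; python3 mom.py 1; python3 -m inch '[0,0,0,0,0,0.033,-0.3,0,0,0,0,0,0.033,-0.3,0,0,0,0,0,0.032,-0.3,0,0,0,0,0,0,-0.3,0,0,0,0,0,0,1,0,0,0,0,0,0,1,0,0,0,0,0,0,1,0,0,0,0,0,0,1,0,0,0,0,0,0,1,0,0,0,0,0,0,1]' | egrep 'pos|force|width'; python3 -m inch '[0,0,0,0,0,-0.033,1,0,0,0,0,0,-0.033,1,0,0,0,0,0,-0.032,1,0,0,0,0,0,0,1,0,0,0,0,0,0,1,0,0,0,0,0,0,1]' | egrep 'pos|force|width'; rm -f m.txt; for i in 1 2 3 4 5 6 7 8; do python3 -m inch '[0,0,0,0,0,0,1]' >/dev/null; python3 mom.py; done; python3 mom.py 1; python3 - <<'E'
from kin import *
for s in(1,-1):print(s,dtau(3.2,s).round(3))
E
```

```text
tool_pos: [606.0, -216.7, 61.7]
tcp_rot: [3.136, -0.438, 0.619]
9 [-0.214  0.336 -0.009 -0.112  0.141 -0.003] tau [ 4.9000e-02 -5.1835e+01 -1.9775e+01  1.5810e+00  1.8700e-01  1.7000e-02] sd [0.024 0.041 0.036]
M.u (+ => +x end heavy) 0.36 +- 0.012
tool_pos: [632.7, -198.7, -8.6]
contact_force: [-3.6, 0.6, 6.7]
grip_width: 27.8
finger_force: 30.0
tool_pos: [604.8, -216.9, 60.3]
contact_force: [0.5, 0.1, -3.9]
grip_width: 27.5
finger_force: 30.0
9 [-0.412  0.619  0.022  0.177  0.028 -3.538] tau [-3.0000e-02 -5.3881e+01 -2.0769e+01  1.9800e+00  2.2900e-01  1.5000e-02] sd [0.018 0.018 0.02 ]
M.u (+ => +x end heavy) 0.673 +- 0.006
1 [-0.398 -0.04 ]
-1 [-0.226 -0.021]
```

Confirmed: the heavy end of B is at tool +x, since 0.399 was seen against 0.398 predicted. Carrying it to bay y=-31.

```bash
python3 - <<'E'
from kin import *
o,P,Q=cur();be=np.radians(25);print(o["time"])
P,Q=plan(P+[0,0,200]);a,r=rackpose(False,-31,be,lift=30);print(a)
P,Q=plan([480,-217,260],Q,P,Q)
P,Q=plan(P,r,P,Q);P,Q=plan(a-95*r.as_matrix()[:,2],r,P,Q);P,Q=plan(a,r,P,Q)
E
```

```text
56.9167
turn [0. 0. 0.] rows>=0.0 | shift [ 0.1059  0.0011 -0.2264] rows>=4.8
[548.059762   111.55865466 102.16456044]
turn [0. 0. 0.] rows>=0.0 | shift [-0.1162 -0.0908 -0.053 ] rows>=3.0
turn [ 0.0729 -0.241  -1.612 ] rows>=19.6 | shift [0. 0. 0.] rows>=0.0
turn [0. 0. 0.] rows>=0.0 | shift [0.0411 0.4185 0.0763] rows>=8.2
turn [0. 0. 0.] rows>=0.0 | shift [ 0.     -0.      0.1187] rows>=2.3
```

```bash
python3 -m inch '[0,0,0,0.0212,0,-0.0453,1,0,0,0,0.0212,0,-0.0453,1,0,0,0,0.0212,0,-0.0453,1,0,0,0,0.0212,0,-0.0453,1,0,0,0,0.0212,0,-0.0452,1,0,0,0,-0.029,-0.0227,-0.0132,1,0,0,0,-0.029,-0.0227,-0.0132,1,0,0,0,-0.029,-0.0227,-0.0133,1,0,0,0,-0.029,-0.0227,-0.0133,1]' | egrep 'pos|rot|width'; python3 -m inch '[0.0036,-0.012,-0.08,0,0,0,1,0.0036,-0.012,-0.08,0,0,0,1,0.0036,-0.012,-0.08,0,0,0,1,0.0036,-0.012,-0.08,0,0,0,1,0.0036,-0.012,-0.08,0,0,0,1,0.0036,-0.012,-0.08,0,0,0,1,0.0036,-0.012,-0.08,0,0,0,1,0.0036,-0.012,-0.08,0,0,0,1,0.0036,-0.012,-0.08,0,0,0,1,0.0036,-0.012,-0.08,0,0,0,1]' | egrep 'pos|rot|width';python3 -m inch '[0.0036,-0.012,-0.08,0,0,0,1,0.0036,-0.012,-0.08,0,0,0,1,0.0036,-0.012,-0.08,0,0,0,1,0.0036,-0.012,-0.08,0,0,0,1,0.0036,-0.012,-0.08,0,0,0,1,0.0036,-0.012,-0.08,0,0,0,1,0.0036,-0.012,-0.08,0,0,0,1,0.0036,-0.012,-0.08,0,0,0,1,0.0036,-0.012,-0.08,0,0,0,1,0.0036,-0.012,-0.08,0,0,0,1]' | egrep 'pos|rot|width'; python3 - <<'E'
from kin import *
o,P,Q=cur();be=np.radians(25);print(o["joint_positions"].round(2))
a,r=rackpose(False,-31,be,lift=30)
P,Q=plan(a-95*r.as_matrix()[:,2],r);P,Q=plan(a,r,P,Q)
E
```

```text
tool_pos: [478.1, -215.7, 260.2]
tcp_rot: [3.136, -0.437, 0.618]
grip_width: 27.6
tool_pos: [479.6, -216.0, 260.2]
tcp_rot: [2.87, -0.042, 1.819]
grip_width: 27.9
tool_pos: [479.4, -215.7, 260.2]
tcp_rot: [3.137, 0.348, 2.992]
grip_width: 27.5
[-0.69  0.11  1.73  0.21  1.01 -2.19]
turn [ 0.0002 -0.0009 -0.008 ] rows>=0.1 | shift [0.0403 0.417  0.0768] rows>=8.2
turn [0. 0. 0.] rows>=0.0 | shift [ 0.     -0.      0.1187] rows>=2.3
```

```bash
python3 -m inch '[0,0,-0.008,0.0045,0.0463,0.0085,1,0,0,0,0.0045,0.0463,0.0085,1,0,0,0,0.0045,0.0463,0.0085,1,0,0,0,0.0045,0.0463,0.0085,1,0,0,0,0.0045,0.0463,0.0085,1,0,0,0,0.0045,0.0463,0.0085,1,0,0,0,0.0045,0.0463,0.0085,1,0,0,0,0.0045,0.0463,0.0085,1,0,0,0,0.0045,0.0463,0.0085,1,0,0,0,0,0,0,1]' | egrep 'pos|width'; python3 -m inch '[0,0,0,0,0,0.03,1,0,0,0,0,0,0.03,1,0,0,0,0,0,0.03,1,0,0,0,0,0,0.026,1,0,0,0,0,0,0,1,0,0,0,0,0,0,1,0,0,0,0,0,0,1]' | egrep 'pos|rot|force|width'; python3 - <<'E'
from kin import *
be=np.radians(25);P,Q=plan(*rackpose(False,-31,be,lift=24));plan(*rackpose(False,-31,be),P,Q)
E
```

```text
tool_pos: [517.0, 121.4, 191.1]
grip_width: 27.7
tool_pos: [549.5, 110.9, 106.2]
tcp_rot: [3.139, 0.348, 2.997]
contact_force: [0.2, -0.0, -2.5]
grip_width: 27.6
finger_force: 30.0
turn [ 0.0003 -0.0007 -0.0043] rows>=0.1 | shift [0.0003 0.0005 0.0109] rows>=0.2
turn [0. 0. 0.] rows>=0.0 | shift [-0.0111 -0.      0.0238] rows>=0.5
```

```bash
python3 -m inch '[0,-0.0007,-0.0043,0,0.0005,0.0109,1,0,0,0,0,0,0,1,0,0,0,0,0,0,1,0,0,0,0,0,0,1]' | egrep 'pos|rot|force'; python3 - <<'E'
from kin import *
be=np.radians(25);plan(*rackpose(False,-31,be))
t=capture("top");_,P,Q=cur();z=Q.as_matrix()[:,2]
g=cv2.cvtColor(t["image"],cv2.COLOR_RGB2HSV)
c=P-OFF*z
for s in(40,50):
    u=[proj(t,c+B[:,0]*s+B[:,2]*14+B[:,1]*k) for k in range(-24,25,3)]
    print(s,[int(g[int(round(y)),int(round(x)),1]) for x,y in u])
E
```

```text
tool_pos: [552.3, 111.0, 97.4]
tcp_rot: [3.141, 0.349, 3.005]
contact_force: [-0.5, 0.3, -2.4]
finger_force: 30.0
turn [ 0.0002 -0.0003  0.0004] rows>=0.0 | shift [-0.0114 -0.0001  0.0231] rows>=0.5
40 [59, 56, 64, 66, 88, 105, 110, 109, 102, 112, 111, 107, 101, 85, 74, 74, 73]
50 [70, 66, 72, 91, 102, 115, 110, 111, 109, 112, 108, 111, 104, 89, 73, 69, 72]
```

```bash
python3 -m inch '[0,0,0,-0.0028,0,0.0058,1,0,0,0,-0.0028,0,0.0058,1,0,0,0,-0.0029,0,0.0058,1,0,0,0,-0.0029,0,0.0058,1,0,0,0,0,0,0,1,0,0,0,0,0,0,1]' | egrep 'pos|force'; python3 - <<'E'
from kin import *
plan(*rackpose(False,-31,np.radians(25)))
E
python3 -m inch '[0,0,0,0,0,0,-0.04,0,0,0,0,0,0,-0.04,0,0,0,0,0,0,-0.04,0,0,0,0,0,0,-0.04,0,0,0,0,0,0,-0.04]' | egrep 'force|width'; python3 -m inch '[0,0,0,0.0092,0,-0.0198,-0.04,0,0,0,0.0092,0,-0.0198,-0.04,0,0,0,0.0185,0,-0.0396,-0.04,0,0,0,0.0185,0,-0.0396,-0.04,0,0,0,0,0,-0.05,-0.04,0,0,0,0,0,-0.05,-0.3,0,0,0,0,-0.05,0,-0.3,0,0,0,0,-0.05,0,-0.3,0,0,0,0,-0.05,0,-0.3,0,0,0,0,-0.05,0,-0.3]' | grep pos; python3 - <<'E'
from kin import *
t=capture("top");print(bars(t,[(595,-297,100)]))
hsv=cv2.cvtColor(t["image"],cv2.COLOR_RGB2HSV)
for y in(31,-31):
    for x in(-60,0,55,66,74):
        u=[proj(t,bed(p,(x,y+k,28))) for k in range(-21,22,3)]
        print(y,x,[(int(hsv[int(round(b)),int(round(a)),1]),int(hsv[int(round(b)),int(round(a)),2])) for a,b in u][::2])
E
```

```text
tool_pos: [567.1, 108.9, 83.1]
contact_force: [-6.9, -0.1, 7.1]
finger_force: 30.0
turn [ 0.     -0.0005  0.0003] rows>=0.0 | shift [0.0001 0.     0.    ] rows>=0.0
contact_force: [0.3, 0.2, 0.2]
grip_width: 47.2
finger_force: 0.0
tool_pos: [444.4, -36.6, 232.7]
[([595.2, -296.7], np.float64(16.8), np.float64(28.0), np.float64(130.0))]
31 -60 [(102, 195), (102, 163), (112, 123), (109, 124), (112, 125), (112, 125), (104, 159), (100, 197)]
31 0 [(77, 93), (90, 93), (114, 125), (109, 126), (110, 123), (109, 117), (98, 96), (79, 97)]
31 55 [(110, 118), (103, 89), (108, 87), (103, 94), (105, 97), (106, 103), (108, 113), (105, 124)]
31 66 [(103, 158), (98, 127), (81, 66), (89, 69), (70, 62), (68, 60), (103, 106), (105, 155)]
31 74 [(95, 158), (97, 121), (63, 57), (59, 56), (59, 56), (67, 53), (93, 90), (99, 157)]
-31 -60 [(101, 197), (101, 190), (106, 132), (112, 123), (113, 124), (110, 121), (102, 152), (101, 200)]
-31 0 [(76, 81), (86, 89), (116, 125), (113, 129), (115, 124), (111, 117), (94, 100), (76, 91)]
-31 55 [(104, 101), (101, 109), (105, 95), (111, 103), (110, 88), (108, 85), (106, 101), (111, 103)]
-31 66 [(106, 161), (96, 109), (110, 65), (91, 73), (82, 59), (86, 59), (105, 129), (107, 158)]
-31 74 [(99, 160), (100, 130), (68, 56), (56, 55), (66, 54), (68, 56), (95, 110), (100, 160)]
```

Bar B is seated too. Last is bar C, at (595,-297), 16.8°, guessing its heavy end is toward the robot.

```bash
python3 - <<'E'
from kin import *
o,P,Q=cur();print(o["time"],o["joint_positions"].round(2))
g,r=bench((595.2,-296.7),196.8,False);z=r.as_matrix()[:,2];print(ik(g,r,K,[-.5,.5,1.5,-.2,.9,-2.4]),ik(g-80*z,r,K,[-.5,.5,1.5,-.2,.9,-2.4])[0].round(2))
P,Q=plan(P,r);P,Q=plan(g-80*z+[0,0,120],r,P,Q);P,Q=plan(g-80*z,r,P,Q)
E
```

```text
62.9333 [-0.32 -0.04  1.96  0.07  0.87 -1.78]
(array([-0.44891697,  1.00373655,  0.98989483, -0.29082206,  1.48283134,
       -2.23792101]), np.float64(4.827145699179964e-10)) [-0.42  1.01  0.75 -0.28  1.71 -2.27]
turn [ 0.0097  0.5151 -0.2972] rows>=7.1 | shift [0. 0. 0.] rows>=0.0
turn [0. 0. 0.] rows>=0.0 | shift [-0.1336 -0.3562  0.0111] rows>=7.3
turn [0. 0. 0.] rows>=0.0 | shift [-0.0634  0.      0.1359] rows>=2.9
```

```bash
python3 -m inch '[0.0012,0.0644,-0.0372,0,0,0,-0.3,0.0012,0.0644,-0.0372,0,0,0,-0.3,0.0012,0.0644,-0.0372,0,0,0,-0.3,0.0012,0.0644,-0.0372,0,0,0,-0.3,0.0012,0.0644,-0.0372,0,0,0,-0.3,0.0012,0.0644,-0.0372,0,0,0,-0.3,0.0012,0.0644,-0.0372,0,0,0,-0.3,0.0013,0.0643,-0.0368,0,0,0,-0.3]' | egrep 'pos|rot'; python3 -m inch '[0,0,0,-0.0167,-0.0445,0.0014,-0.3,0,0,0,-0.0167,-0.0445,0.0014,-0.3,0,0,0,-0.0167,-0.0445,0.0014,-0.3,0,0,0,-0.0167,-0.0445,0.0014,-0.3,0,0,0,-0.0167,-0.0445,0.0014,-0.3,0,0,0,-0.0167,-0.0445,0.0014,-0.3,0,0,0,-0.0167,-0.0445,0.0014,-0.3,0,0,0,-0.0167,-0.0445,0.0014,-0.3,0,0,0,0,0,0,-0.3]' | egrep 'pos|rot'; python3 - <<'E'
from kin import *
o,P,Q=cur();print(o["joint_positions"].round(2))
g,r=bench((595.2,-296.7),196.8,False);z=r.as_matrix()[:,2];plan(g-80*z,r)
E
```

```text
tool_pos: [445.4, -35.8, 232.2]
tcp_rot: [3.136, -0.44, -2.84]
tool_pos: [618.4, -286.0, 169.8]
tcp_rot: [3.134, -0.441, -2.845]
[-0.41  0.95  0.59 -0.29  1.93 -2.33]
turn [ 0.0038 -0.0029  0.0021] rows>=0.1 | shift [-0.0536 -0.0044  0.1273] rows>=2.7
```

```bash
python3 -m inch '[0.004,-0.003,0.002,-0.0134,-0.0011,0.0318,-0.3,0,0,0,-0.0134,-0.0011,0.0318,-0.3,0,0,0,-0.0134,-0.0011,0.0318,-0.3,0,0,0,-0.0134,-0.0011,0.0318,-0.3,0,0,0,0,0,0,-0.3,0,0,0,0,0,0,-0.3,0,0,0,0,0,0,-0.3]' | egrep 'pos|rot'; python3 - <<'E'
from kin import *
g,r=bench((595.2,-296.7),196.8,False);z=r.as_matrix()[:,2];plan(g-80*z,r)
t=capture("top");print(bars(t,[(580,-300,100)]))
E
```

```text
tool_pos: [615.6, -285.0, 68.7]
tcp_rot: [-3.137, -0.43, -2.845]
turn [-0.0036  0.0041  0.0019] rows>=0.1 | shift [-0.003  -0.0067  0.0116] rows>=0.3
[([567.7, -305.2], np.float64(16.8), np.float64(26.0), np.float64(72.0))]
```

```bash
python3 -m inch '[-0.0036,0.0041,0.002,-0.003,-0.0067,0.0116,-0.3,0,0,0,0,0,0,-0.3,0,0,0,0,0,0,-0.3,0,0,0,0,0,0,-0.3]' | egrep 'pos|rot';rm -f m.txt; for i in 1 2 3 4 5 6 7 8; do python3 -m inch '[0,0,0,0,0,0,-0.3]' >/dev/null; python3 mom.py; done; python3 mom.py 1; python3 -m inch '[0,0,0,0,0,0.033,-0.3,0,0,0,0,0,0.033,-0.3,0,0,0,0,0,0.032,-0.3,0,0,0,0,0,0,-0.3,0,0,0,0,0,0,1,0,0,0,0,0,0,1,0,0,0,0,0,0,1,0,0,0,0,0,0,1,0,0,0,0,0,0,1,0,0,0,0,0,0,1]' | egrep 'pos|force|width'; python3 -m inch '[0,0,0,0,0,-0.033,1,0,0,0,0,0,-0.033,1,0,0,0,0,0,-0.032,1,0,0,0,0,0,0,1,0,0,0,0,0,0,1,0,0,0,0,0,0,1]' | egrep 'pos|force|width'; rm -f m.txt; for i in 1 2 3 4 5 6 7 8; do python3 -m inch '[0,0,0,0,0,0,1]' >/dev/null; python3 mom.py; done; python3 mom.py 1; python3 - <<'E'
from kin import *
for s in(1,-1):print(s,dtau(3,s).round(3))
E
```

```text
tool_pos: [614.7, -290.7, 57.8]
tcp_rot: [3.14, -0.438, -2.848]
9 [ 0.152 -0.241  0.01   0.139 -0.053 -0.272] tau [-2.8000e-02 -7.0860e+01 -2.3769e+01 -1.3280e+00  1.5580e+00  1.6000e-02] sd [0.024 0.019 0.026]
M.u (+ => +x end heavy) 0.249 +- 0.006
tool_pos: [583.3, -300.3, -13.0]
contact_force: [0.7, -1.5, 1.4]
grip_width: 27.7
finger_force: 29.7
tool_pos: [613.5, -290.1, 55.4]
contact_force: [-0.3, 0.3, -3.5]
grip_width: 27.6
finger_force: 30.0
9 [ 0.235 -0.557  0.012  0.013 -0.091 -3.101] tau [ 3.5000e-02 -7.3116e+01 -2.4522e+01 -1.6730e+00  1.9810e+00  1.7000e-02] sd [0.018 0.033 0.036]
M.u (+ => +x end heavy) 0.545 +- 0.011
1 [ 0.309 -0.374]
-1 [ 0.175 -0.213]
```

C's heavy end is at +x, so the guess was right. Carrying it to bay y=-93.

```bash
python3 - <<'E'
from kin import *
o,P,Q=cur();be=np.radians(25)
P,Q=plan(P+[0,0,205]);a,r=rackpose(False,-93,be,lift=30);P,Q=plan([470,-250,260],Q,P,Q)
P,Q=plan(P,r,P,Q);P,Q=plan(a-95*r.as_matrix()[:,2],r,P,Q);print(P);P,Q=plan(a,r,P,Q)
E
```

```text
turn [0. 0. 0.] rows>=0.0 | shift [ 0.1086  0.0004 -0.2321] rows>=4.9
turn [0. 0. 0.] rows>=0.0 | shift [0.1422 0.1007 0.0703] rows>=3.6
turn [-0.0119 -0.5165  0.294 ] rows>=7.1 | shift [0. 0. 0.] rows>=0.0
turn [0. 0. 0.] rows>=0.0 | shift [0.0347 0.3835 0.0786] rows>=7.5
[507.3918832   54.58630975 191.43535941]
turn [0. 0. 0.] rows>=0.0 | shift [-0.      0.      0.1187] rows>=2.3
```

For bay y=-93 the gripper body would come close to the index plate. I'll set C down and re-grip it 18 mm toward the heavy end, so the body sits lower on the slope.

```bash
python3 -m inch '[0,0,0,0,0,0.033,1,0,0,0,0,0,0.033,1,0,0,0,0,0,0.032,1,0,0,0,0,0,0,1,0,0,0,0,0,0,-0.3,0,0,0,0,0,0,-0.3,0,0,0,0,0,0,-0.3,0,0,0,0,0,0,-0.3,0,0,0,0.0102,0,0.0047,-0.3,0,0,0,0.0102,0,0.0047,-0.3]' | egrep 'pos|force|width'; python3 -m inch '[0,0,0,0,0,0,-0.3,0,0,0,0,0,0,1,0,0,0,0,0,0,1,0,0,0,0,0,0,1,0,0,0,0,0,0,1,0,0,0,0,0,0,1,0,0,0,0,0,0,1]' | egrep 'pos|force|width'; python3 -m inch '[0,0,0,0,0,-0.033,1,0,0,0,0.0217,0,-0.0464,1,0,0,0,0.0217,0,-0.0464,1,0,0,0,0.0217,0,-0.0464,1,0,0,0,0.0217,0,-0.0464,1,0,0,0,0.0217,0,-0.0464,1,0,0,0,0,0,0,1]' | egrep 'pos|force|width'; python3 - <<'E'
from kin import *
o,P,Q=cur();be=np.radians(25)
a,r=rackpose(False,-93,be,up=4-18,lift=35);P,Q=plan([470,-250,250],Q,P,Q)
P,Q=plan(P,r,P,Q);P,Q=plan(a+60*B[:,2]+[0,0,20],r,P,Q);print(P);P,Q=plan(a,r,P,Q)
E
```

```text
tool_pos: [566.1, -305.0, -13.0]
contact_force: [-0.1, -1.0, -0.2]
grip_width: 58.9
finger_force: 0.0
tool_pos: [565.8, -305.0, -13.4]
contact_force: [0.5, 1.5, 0.6]
grip_width: 27.7
finger_force: 30.0
tool_pos: [578.8, -303.5, 224.9]
contact_force: [1.0, -0.7, -1.1]
grip_width: 27.6
finger_force: 30.0
turn [0. 0. 0.] rows>=0.0 | shift [0.1143 0.103  0.0166] rows>=3.0
turn [-0.0175 -0.5081  0.2933] rows>=7.0 | shift [0. 0. 0.] rows>=0.0
turn [0. 0. 0.] rows>=0.0 | shift [0.0789 0.3835 0.099 ] rows>=7.7
[480.03929983  58.36357288 153.98436559]
turn [0. 0. 0.] rows>=0.0 | shift [-0.0231  0.      0.0915] rows>=1.8
```

```bash
python3 -m inch '[0,0,0,0.0286,0.0258,0.0041,1,0,0,0,0.0286,0.0258,0.0041,1,0,0,0,0.0286,0.0257,0.0042,1,0,0,0,0.0285,0.0257,0.0042,1,0,0,0,0,0,0,1]' | egrep 'pos|rot'; python3 -m inch '[-0.0022,-0.0635,0.0367,0,0,0,1,-0.0022,-0.0635,0.0367,0,0,0,1,-0.0022,-0.0635,0.0367,0,0,0,1,-0.0022,-0.0635,0.0367,0,0,0,1,-0.0022,-0.0635,0.0367,0,0,0,1,-0.0022,-0.0635,0.0367,0,0,0,1,-0.0022,-0.0635,0.0366,0,0,0,1,-0.0021,-0.0636,0.0366,0,0,0,1,0,0,0,0,0,0,1]' | egrep 'pos|rot|width'; python3 - <<'E'
from kin import *
o,P,Q=cur();be=np.radians(25);print(o["joint_positions"].round(2))
a,r=rackpose(False,-93,be,up=4-18,lift=35);P,Q=plan(a+60*B[:,2]+[0,0,40],r);P,Q=plan(a,r,P,Q)
E
```

```text
tool_pos: [463.8, -246.2, 243.4]
tcp_rot: [3.136, -0.441, -2.846]
tool_pos: [464.7, -247.5, 240.3]
tcp_rot: [3.132, 0.333, 2.998]
grip_width: 27.8
[-0.77  0.14  1.74  0.24  1.   -2.3 ]
turn [ 0.0047 -0.0105 -0.0043] rows>=0.1 | shift [0.0597 0.3814 0.0665] rows>=7.5
turn [0. 0. 0.] rows>=0.0 | shift [-0.0146  0.      0.115 ] rows>=2.2
```

```bash
python3 -m inch '[0.0047,-0.0105,-0.0043,0.0066,0.0424,0.0074,1,0,0,0,0.0066,0.0424,0.0074,1,0,0,0,0.0066,0.0424,0.0074,1,0,0,0,0.0066,0.0424,0.0074,1,0,0,0,0.0066,0.0424,0.0074,1,0,0,0,0.0066,0.0424,0.0074,1,0,0,0,0.0066,0.0424,0.0074,1,0,0,0,0.0066,0.0424,0.0074,1,0,0,0,0.0066,0.0424,0.0074,1,0,0,0,0,0,0,1]' | egrep 'pos|rot|width'; python3 -m inch '[0,0,0,0,0,0,1]'>/dev/null;  python3 - <<'E'
from kin import *
o,P,Q=cur();be=np.radians(25);print(o["joint_positions"].round(2))
a,r=rackpose(False,-93,be,up=4-18,lift=30);plan(a,r)
E
```

```text
tool_pos: [482.2, 62.5, 173.8]
tcp_rot: [-3.137, 0.347, 3.017]
grip_width: 27.8
[-0.    0.12  1.97 -0.07  0.7  -1.4 ]
turn [-0.0012 -0.0006  0.0075] rows>=0.1 | shift [-0.0138 -0.0016  0.1203] rows>=2.3
```

```bash
python3 -m inch '[-0.0012,0,0.0075,-0.0034,-0.0016,0.03,1,0,0,0,-0.0034,0,0.03,1,0,0,0,-0.0035,0,0.03,1,0,0,0,-0.0035,0,0.03,1,0,0,0,0,0,0,1,0,0,0,0,0,0,1,0,0,0,0,0,0,1]' | egrep 'pos|rot|force'; python3 - <<'E'
from kin import *
be=np.radians(25);P,Q=plan(*rackpose(False,-93,be,up=-14,lift=24));plan(*rackpose(False,-93,be,up=-14,lift=4),P,Q)
t=capture("top");_,P,Q=cur();z=Q.as_matrix()[:,2]
g=cv2.cvtColor(t["image"],cv2.COLOR_RGB2HSV)
c=P-OFF*z
for s in(60,75):
    u=[proj(t,c+B[:,0]*s+B[:,2]*14+B[:,1]*k) for k in range(-24,25,3)]
    print(s,[int(g[int(round(y)),int(round(x)),1]) for x,y in u])
E
```

```text
tool_pos: [525.8, 48.9, 89.7]
tcp_rot: [3.14, 0.351, 2.997]
contact_force: [0.0, -0.4, -4.1]
finger_force: 30.0
turn [-0.0006  0.0013 -0.0046] rows>=0.1 | shift [-0.0017  0.0039  0.0085] rows>=0.2
turn [0. 0. 0.] rows>=0.0 | shift [-0.0106 -0.      0.0227] rows>=0.5
60 [64, 70, 71, 77, 91, 107, 110, 113, 109, 118, 115, 112, 105, 91, 71, 72, 70]
75 [73, 79, 73, 89, 107, 113, 108, 109, 112, 114, 110, 112, 112, 91, 76, 74, 75]
```

```bash
python3 -m inch '[-0.0006,0.001,-0.0046,-0.0017,0.0039,0.0085,1,0,0,0,0,0,0,1,0,0,0,0,0,0,1,0,0,0,0,0,0,1]' | egrep 'pos|rot|force'; python3 - <<'E'
from kin import *
plan(*rackpose(False,-93,np.radians(25),up=-14,lift=4))
E
python3 -m inch '[0,0,0,-0.0027,0,0.0056,1,0,0,0,-0.0027,0,0.0056,1,0,0,0,-0.0027,0,0.0056,1,0,0,0,0,0,0,1,0,0,0,0,0,0,1]' | egrep 'pos|force'
```

```text
tool_pos: [529.4, 52.3, 83.4]
tcp_rot: [3.141, 0.35, 3.005]
contact_force: [0.7, 0.0, -3.1]
finger_force: 30.0
turn [0.0005 0.0005 0.0005] rows>=0.0 | shift [-0.0113 -0.0009  0.0224] rows>=0.5
tool_pos: [539.9, 50.6, 72.0]
contact_force: [-0.2, 0.6, -3.6]
finger_force: 30.0
```

```bash
python3 -m inch '[0,0,0,-0.0028,-0.0009,0.0055,1,0,0,0,0,0,0,1,0,0,0,0,0,0,1]' | egrep 'pos|force'; python3 - <<'E'
from kin import *
plan(*rackpose(False,-93,np.radians(25),up=-14,lift=4))
E
python3 -m inch '[0,0,0,0,0,0,-0.04,0,0,0,0,0,0,-0.04,0,0,0,0,0,0,-0.04,0,0,0,0,0,0,-0.04,0,0,0,0,0,0,-0.04]' | egrep 'force|width'; python3 -m inch '[0,0,0,0.0092,0,-0.0198,-0.04,0,0,0,0.0092,0,-0.0198,-0.04,0,0,0,0.0185,0,-0.0396,-0.04,0,0,0,0.0185,0,-0.0396,-0.04,0,0,0,0,0,-0.05,1,0,0,0,0,0,-0.05,1,0,0,0,0,-0.05,0,1,0,0,0,0,-0.05,0,1,0,0,0,0,-0.05,0,1,0,0,0,0,-0.05,0,1]' | grep pos; python3 - <<'E'
from kin import *
t=capture("top")
hsv=cv2.cvtColor(t["image"],cv2.COLOR_RGB2HSV)
for y in(93,31,-31,-93):
    for x in(-60,0,55,66,74):
        u=[proj(t,bed(p,(x,y+k,28))) for k in range(-21,22,3)]
        print(y,x,[(int(hsv[int(round(b)),int(round(a)),1]),int(hsv[int(round(b)),int(round(a)),2])) for a,b in u][::2])
E
```

```text
tool_pos: [543.5, 49.4, 69.0]
contact_force: [0.2, 0.2, -3.5]
finger_force: 30.0
turn [ 0.0004 -0.      0.0002] rows>=0.0 | shift [-0.0006  0.0002 -0.0007] rows>=0.0
contact_force: [-1.1, -0.6, 0.4]
grip_width: 47.5
finger_force: 0.0
tool_pos: [420.8, -96.2, 219.4]
93 -60 [(100, 201), (105, 138), (111, 115), (112, 116), (109, 122), (108, 130), (102, 173), (100, 203)]
93 0 [(84, 103), (92, 91), (116, 114), (114, 121), (110, 127), (114, 130), (100, 112), (95, 110)]
93 55 [(106, 120), (101, 93), (101, 91), (109, 94), (102, 95), (110, 100), (111, 110), (109, 124)]
93 66 [(105, 146), (102, 100), (83, 68), (90, 71), (86, 74), (84, 64), (106, 116), (106, 151)]
93 74 [(97, 131), (92, 94), (57, 58), (65, 59), (56, 55), (67, 61), (95, 121), (100, 150)]
31 -60 [(100, 196), (100, 163), (112, 125), (116, 123), (110, 128), (116, 125), (103, 159), (100, 197)]
31 0 [(73, 91), (92, 91), (111, 126), (111, 129), (110, 123), (106, 118), (101, 96), (71, 97)]
31 55 [(113, 120), (107, 88), (105, 90), (99, 93), (105, 97), (107, 105), (109, 115), (105, 126)]
31 66 [(101, 157), (98, 127), (86, 65), (89, 72), 
[... 411 characters left out ...]
 (105, 102), (108, 106)]
-31 66 [(105, 161), (99, 111), (91, 70), (96, 72), (72, 57), (78, 62), (110, 128), (104, 160)]
-31 74 [(102, 162), (100, 130), (68, 56), (51, 55), (58, 53), (79, 58), (94, 109), (100, 161)]
-93 -60 [(98, 202), (100, 178), (109, 119), (111, 120), (107, 124), (112, 121), (105, 131), (102, 187)]
-93 0 [(77, 89), (87, 105), (111, 113), (109, 119), (110, 127), (111, 131), (95, 94), (78, 82)]
-93 55 [(105, 97), (99, 108), (103, 94), (111, 101), (112, 114), (103, 92), (109, 96), (113, 104)]
-93 66 [(105, 141), (99, 131), (94, 73), (81, 63), (82, 62), (93, 63), (107, 119), (108, 156)]
-93 74 [(101, 159), (98, 140), (56, 55), (55, 56), (68, 56), (67, 53), (96, 96), (99, 154)]
```

All four bars are seated. Now the lever: closed fingers go behind the knob to pull it toward the robot, then push it down from above.

```bash
cat > lev.py <<'E'
from kin import *
r=down(p[2]+np.pi)
def behind(th,gap=0,dz=-8): k=knob(p,th)+(22.5+gap)*d; return np.array([k[0],k[1],k[2]+dz-22])
def above(th,gap=0): k=knob(p,th); return np.array([k[0],k[1],k[2]+13+gap-22])
E
python3 - <<'E'
from lev import *
o,P,Q=cur();print(o["time"],o["joint_positions"].round(2),o["grip_width"])
s=behind(1.67,14)
P,Q=plan(P,r);P,Q=plan([P[0],P[1],310],r,P,Q);P,Q=plan([s[0],s[1],310],r,P,Q);P,Q=plan(s,r,P,Q);print(s,ik(s,r,K,[-.1,.6,1.2,0,1.3,-1.6]))
for th in(1.45,1.2,.95,.7):P,Q=plan(behind(th),r,P,Q)
E
```

```text
75.0 [-0.52 -0.05  2.02  0.16  0.85 -2.04] 8.363547875192218
turn [-0.0038  0.235  -0.0027] rows>=2.8 | shift [0. 0. 0.] rows>=0.0
turn [0. 0. 0.] rows>=0.0 | shift [-0.      0.     -0.1132] rows>=2.2
turn [0. 0. 0.] rows>=0.0 | shift [-0.2736  0.1372  0.    ] rows>=5.9
turn [0. 0. 0.] rows>=0.0 | shift [ 0.     -0.      0.1179] rows>=2.3
[652.12527077 -25.97009785 215.70164899] (array([-1.57882763e-01,  6.04345512e-01,  1.05998586e+00,  1.21855190e-16,
        1.47726128e+00, -1.59145172e+00]), np.float64(1.284508925842208e-15))
turn [0. 0. 0.] rows>=0.0 | shift [ 0.0408  0.     -0.0018] rows>=0.8
turn [0. 0. 0.] rows>=0.0 | shift [ 0.0262 -0.      0.0042] rows>=0.5
turn [0. 0. 0.] rows>=0.0 | shift [ 0.0243 -0.      0.0105] rows>=0.5
turn [0. 0. 0.] rows>=0.0 | shift [0.021  0.     0.0162] rows>=0.5
```

```bash
python3 -m inch '[-0.001,0.0588,0,0,0,-0.0,1,-0.001,0.0588,0,0,0,0,1,-0.001,0.0588,0,0,0,0,1,-0.0008,0.0586,-0.0027,0,0,0,1,0,0,0,0,0,-0.0377,1,0,0,0,0,0,-0.0377,1,0,0,0,0,0,-0.0378,1]' | egrep 'pos|rot'; python3 -m inch '[0,0,0,-0.0391,0.0196,0,1,0,0,0,-0.0391,0.0196,0,1,0,0,0,-0.0391,0.0196,0,1,0,0,0,-0.0391,0.0196,0,1,0,0,0,-0.0391,0.0196,0,1,0,0,0,-0.0391,0.0196,0,1,0,0,0,-0.039,0.0196,0,1,0,0,0,0,0,0,1,0,0,0,0,0,0,1]' | egrep 'pos|rot';python3 - <<'E'
from lev import *
s=behind(1.67,14);plan(s,r)
E
```

```text
tool_pos: [421.3, -95.5, 309.4]
tcp_rot: [3.135, -0.006, 3.01]
tool_pos: [653.5, -14.7, 306.2]
tcp_rot: [3.136, -0.007, 3.011]
turn [ 0.0037 -0.0045  0.0046] rows>=0.1 | shift [-0.0002 -0.0142  0.1131] rows>=2.2
```

```bash
python3 -m inch '[0.0037,-0.0045,0.0046,0,-0.0142,0,1,0,0,0,0,0,0.038,1,0,0,0,0,0,0.038,1,0,0,0,0,0,0.037,1,0,0,0,0,0,0,1,0,0,0,0,0,0,1]' | egrep 'pos|rot|force';python3 - <<'E'
from lev import *
P,Q=plan(behind(1.45),r)
E
python3 -m inch '[0,0,0,0.0102,0,-0.0005,1,0,0,0,0.0102,0,-0.0005,1,0,0,0,0.0102,0,-0.0005,1,0,0,0,0.0102,0,-0.0005,1,0,0,0,0,0,0,1]'| egrep 'pos|force'; python3 - <<'E'
from lev import *
P,Q=plan(behind(1.2),r)
E
```

```text
tool_pos: [650.0, -28.0, 219.0]
tcp_rot: [-3.141, 0.002, 3.002]
contact_force: [0.3, 0.6, 0.4]
finger_force: 0.0
turn [-0.0001  0.0013 -0.0017] rows>=0.0 | shift [0.0385 0.0029 0.0023] rows>=0.7
tool_pos: [619.7, -23.1, 224.8]
contact_force: [-0.1, -0.1, 0.5]
finger_force: 0.0
turn [-0.0001  0.0072 -0.0012] rows>=0.1 | shift [0.0262 0.0019 0.0137] rows>=0.6
```

```bash
cat >> lev.py <<'E'
def findknob():
    s=capture("side");g=cv2.cvtColor(s["image"],cv2.COLOR_RGB2GRAY);best=[]
    for th in np.arange(-.05,1.72,.03):
        u=proj(s,knob(p,th));yy,xx=np.mgrid[:400,:640];dd=np.hypot(xx-u[0],yy-u[1]);best.append((g[dd<3.2].mean(),round(th,2)))
    return sorted(best)[:5]
E
python3 -m inch '[0,0.007,0,0,0.0015,0.01,1,0,0,0,0.0065,0,0.001,1,0,0,0,0.0065,0,0.001,1,0,0,0,0.0065,0,0.001,1,0,0,0,0.0065,0,0.001,1,0,0,0,0,0,0,1,0,0,0,0,0,0,1]'| egrep 'pos|force'; python3 - <<'E'
from lev import *
print(findknob());P,Q=plan(behind(.95),r);plan(behind(.7),r,P,Q)
E
```

```text
tool_pos: [598.1, -18.2, 208.8]
contact_force: [0.2, 0.0, 0.3]
finger_force: 0.0
[(np.float64(27.058823529411764), np.float64(1.15)), (np.float64(27.3125), np.float64(1.12)), (np.float64(30.78787878787879), np.float64(1.18)), (np.float64(33.375), np.float64(1.09)), (np.float64(35.625), np.float64(1.21))]
turn [ 0.0003 -0.0052 -0.0008] rows>=0.1 | shift [ 0.0234 -0.0004  0.0043] rows>=0.5
turn [0. 0. 0.] rows>=0.0 | shift [0.021  0.     0.0162] rows>=0.5
```

Lever at about 1.15 and following. Continuing the pull to 0.7.

```bash
python3 -m inch '[0,-0.005,0,0.0078,0,0.0015,1,0,0,0,0.0078,0,0.0015,1,0,0,0,0.0078,0,0.0015,1,0,0,0,0.007,0,0.0054,1,0,0,0,0.007,0,0.0054,1,0,0,0,0.007,0,0.0054,1,0,0,0,0,0,0,1,0,0,0,0,0,0,1]'| egrep 'pos|force'; python3 - <<'E'
from lev import *
k=findknob();print(k);P,Q=plan(behind(.7),r);th=k[0][1]
P,Q=cur()[1:];P,Q=plan(P+[0,0,35]+3*d,r,P,Q);P,Q=plan(above(th,12),r,P,Q)
for t in(th,.45,.3,.15,0,-.03):P,Q=plan(above(t),r,P,Q)
E
```

```text
tool_pos: [562.9, -13.3, 192.0]
contact_force: [0.9, 0.5, 0.4]
finger_force: 0.0
[(np.float64(25.71875), np.float64(0.64)), (np.float64(28.125), np.float64(0.61)), (np.float64(28.59375), np.float64(0.67)), (np.float64(35.53125), np.float64(0.58)), (np.float64(38.94117647058823), np.float64(0.7))]
turn [ 0.0003 -0.0001 -0.0008] rows>=0.0 | shift [ 0.0001 -0.0004 -0.0002] rows>=0.0
turn [ 0.0003 -0.0001 -0.0008] rows>=0.0 | shift [-0.0038  0.     -0.0437] rows>=0.8
turn [0. 0. 0.] rows>=0.0 | shift [ 0.0363 -0.0004  0.0069] rows>=0.7
turn [0. 0. 0.] rows>=0.0 | shift [ 0.    -0.     0.015] rows>=0.3
turn [0. 0. 0.] rows>=0.0 | shift [ 0.0119 -0.      0.0163] rows>=0.4
turn [0. 0. 0.] rows>=0.0 | shift [ 0.0071 -0.      0.0143] rows>=0.3
turn [0. 0. 0.] rows>=0.0 | shift [ 0.0049 -0.      0.0152] rows>=0.3
turn [0. 0. 0.] rows>=0.0 | shift [0.0026 0.     0.0157] rows>=0.3
turn [0. 0. 0.] rows>=0.0 | shift [ 0.0002 -0.      0.0032] rows>=0.1
```

```bash
python3 -m inch '[0,0,0,-0.0038,0,-0.0219,1,0,0,0,0,0,-0.0219,1,0,0,0,0,0,0,1,0,0,0,0.0182,0,0.0034,1,0,0,0,0.0182,0,0.0034,1,0,0,0,0,0,0.005,1,0,0,0,0,0,0.01,1,0,0,0,0,0,0,1]'| egrep 'pos|force'; python3 -m inch '[0,0,0,0.006,0,0.0082,1,0,0,0,0.006,0,0.0082,1,0,0,0,0.0036,0,0.0072,1,0,0,0,0.0036,0,0.0072,1,0,0,0,0.0025,0,0.0076,1,0,0,0,0.0025,0,0.0076,1,0,0,0,0,0,0,1,0,0,0,0,0,0,1]'| egrep 'pos|force'; python3 - <<'E'
from lev import *
print(findknob());P,Q=plan(above(0),r);plan(above(-.03),r,P,Q)
E
```

```text
tool_pos: [537.3, -9.9, 208.3]
contact_force: [0.2, -0.6, -0.0]
finger_force: 0.0
tool_pos: [518.8, -7.3, 172.5]
contact_force: [0.0, 0.3, 0.4]
finger_force: 0.0
[(np.float64(26.875), np.float64(0.07)), (np.float64(26.96875), np.float64(0.1)), (np.float64(29.84375), np.float64(0.13)), (np.float64(30.09090909090909), np.float64(0.04)), (np.float64(34.806451612903224), np.float64(0.16))]
turn [ 0.0002  0.0006 -0.0009] rows>=0.0 | shift [ 0.0032 -0.0003  0.0153] rows>=0.3
turn [0. 0. 0.] rows>=0.0 | shift [ 0.0002 -0.      0.0032] rows>=0.1
```

```bash
python3 -m inch '[0,0,0,0.0008,0,0.0046,1,0,0,0,0.0008,0,0.0046,1,0,0,0,0.0008,0,0.0046,1,0,0,0,0.0008,0,0.0045,1,0,0,0,0,0,0,1,0,0,0,0,0,0,1]'| egrep 'pos|force'; python3 -m inch '[0,0,0,0,0,-0.02,1,0,0,0,0,0,-0.04,1,0,0,0,0,0,-0.05,1,0,0,0,0,0,-0.05,1,0,0,0,0.04,-0.03,0,1,0,0,0,0.04,-0.03,0,1,0,0,0,0,-0.05,0,1,0,0,0,0,-0.05,0,1,0,0,0,0,0,0,1]'| egrep 'pos|force'; python3 - <<'E'
from lev import *
print(findknob(),get_obs()["time"]);s=capture("side");crop(s,325,120,425,220,6,"final")
im=cv2.resize(s["image"][:,:,::-1],None,fx=6,fy=6,interpolation=cv2.INTER_CUBIC)
for q,c in((knob(p,0),(0,0,255)),(knob(p,.24),(0,255,0)),(rod(p,0,-126),(0,0,255)),(rod(p,0,126),(0,0,255))):
    u=proj(s,q)*6+2.5;cv2.circle(im,tuple(int(v) for v in u),4,c,1)
cv2.imwrite("pics/final.png",im[720:1290,1800:2550])
E
```

```text
tool_pos: [515.9, -6.8, 158.2]
contact_force: [-0.2, -1.2, 1.1]
finger_force: 0.0
tool_pos: [433.8, -130.4, 286.7]
contact_force: [-0.0, -0.1, -0.1]
finger_force: 0.0
[(np.float64(35.40625), np.float64(-0.05)), (np.float64(38.21875), np.float64(-0.02)), (np.float64(44.84848484848485), np.float64(0.01)), (np.float64(53.303030303030305), np.float64(0.04)), (np.float64(63.59375), np.float64(0.07))] 81.2833
```

View pics/final.png

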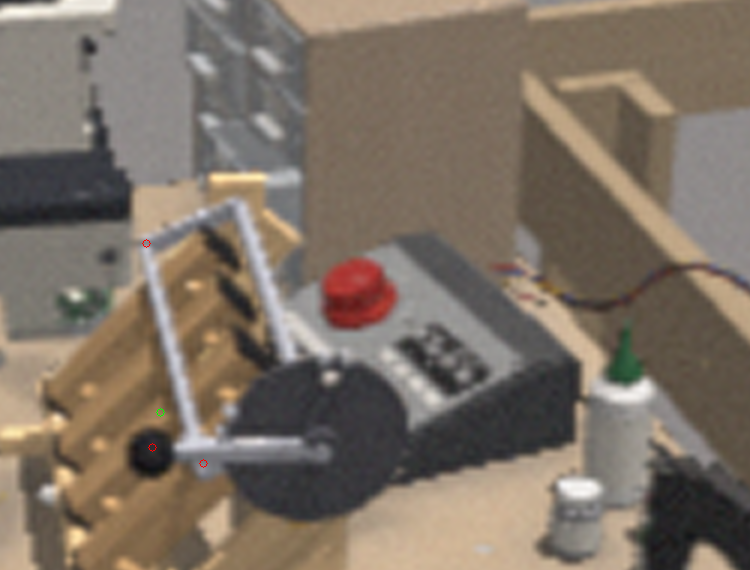

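The knob at (152,450) sits on the expected 0-notch mark, the keeper rod lies over all four seated bars, and the gripper is clear. Handing in.

```bash
python3 -c "
from plant import *
print(close_job())"
```

```text
the job is handed in; nothing more can be done
None
```

I handed the job in at about 81 s: keeper swung open first, all four bars in the rack heavy end down, then the lever thrown into the front (white-line) notch; the last side picture shows it so, and the other bench items were not handled.

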